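Fish the dropped lid catches out of the plinth gap

TASK

Lid catches have dropped into the narrow gap in the low plinth: with the bent rod from the stand, not with the fingers, rake all of them out of the gap, and hang the rod back in the forks of its stand with the leg down. Turn the upside-down white pot mouth-up so that it stands on the deck, and collect every catch inside it. Leave everything else where it is.

Things in the scene. Friction and masses are not known exactly. Their poses are not given: they have to be found in the camera images.
- plinth: fixed low plinth: two parallel runs, 48 mm high, 240 mm long, with a straight gap between, 24 mm wide, open above and at both ends, its floor the deck. Origin: middle of the gap, at deck height. Own y along the gap (-120 to 120 mm), own x across, away from the robot. Near run x = -72 to -12 mm, far run x = 12 to 52 mm.
- gap_mouth (a point): the gap's open end on the robot's right (plinth y = -120 mm), middle of its width, at deck height; its y axis points into the gap. About 20 cm of clear deck lies beyond it.
- stand: fixed wooden rod stand: base 190 x 60 x 12 mm, two upright forks at own x = -70 and +70 mm, each an open 45-degree V, 8 mm thick, about 37 mm wide at its mouth, cheeks' tops 141 mm above the deck. Origin: centre of the underside, on the deck. Own x along the stand. A rod lying in the Vs has its axis 128 mm above the deck.
- rod: loose bent rod, 120 g. Wooden square handle 100 x 18 x 18 mm; origin at its centre, own x along it. Steel tail, 8 mm across, behind it to x = -94 mm. Steel shaft, 8 mm across, ahead to x = 160 mm, there bent square into a leg along own -z. At the start it lies in both Vs of the stand, own x along the stand's x within 10 mm of centre, leg hanging. Centre of mass near x = 22 mm.
- rod_tip (a point): centre of the round end (4 mm radius) of the rod's leg: 160 mm ahead of the rod's origin (own x) and 112 mm below it (own z).
- pot: loose white ceramic pot, square, 58 x 58 mm outside and 62 mm high, walls and base 4 mm (inside 50 x 50 mm, 58 mm deep), 200 g. Origin: centre of its mouth. Own z points from the mouth towards the base (up while the pot stands mouth-down, as at the start; down once it stands mouth-up); own x and y are square to its side faces.
- catch1: loose white plastic magnetic catch with a steel strip on top, a block 40 x 15 x 14 mm (own x, y, z), origin at its centre, 18 g. Three or four of the five identical catches are present; at the start they lie on the deck in the plinth's gap, long side along it.
- catch2: loose white plastic magnetic catch with a steel strip on top, a block 40 x 15 x 14 mm (own x, y, z), origin at its centre, 18 g. Three or four of the five identical catches are present; at the start they lie on the deck in the plinth's gap, long side along it.
- catch3: loose white plastic magnetic catch with a steel strip on top, a block 40 x 15 x 14 mm (own x, y, z), origin at its centre, 18 g. Three or four of the five identical catches are present; at the start they lie on the deck in the plinth's gap, long side along it.
- catch4: loose white plastic magnetic catch with a steel strip on top, a block 40 x 15 x 14 mm (own x, y, z), origin at its centre, 18 g. Three or four of the five identical catches are present; at the start they lie on the deck in the plinth's gap, long side along it.
- catch5: loose white plastic magnetic catch with a steel strip on top, a block 40 x 15 x 14 mm (own x, y, z), origin at its centre, 18 g. Three or four of the five identical catches are present; at the start they lie on the deck in the plinth's gap, long side along it.
- screwdriver: bystander: screwdriver; leave it where it is.
- tin: bystander: small round tin, 60 mm across, 40 mm high; leave it where it is.
- mug: bystander: mug, 76 mm across, 90 mm high; leave it where it is.
- jar: bystander: glass jar, 64 mm across, 90 mm high; leave it where it is.
Things that resemble listed ones, but are neither listed nor needed, are in the scene too. Leave any black or turquoise look-alike of the pot alone.

How it is judged (in metres and radians):
On the way:
1. every dropped catch has been raked out of the gap (not (x of catch1 in the frame of plinth between -0.013 and 0.013 m and y of catch1 in the frame of plinth between -0.12 and 0.12 m and height (world z) of catch1 below 0.05 m) and not (x of catch2 in the frame of plinth between -0.013 and 0.013 m and y of catch2 in the frame of plinth between -0.12 and 0.12 m and height (world z) of catch2 below 0.05 m) and not (x of catch3 in the frame of plinth between -0.013 and 0.013 m and y of catch3 in the frame of plinth between -0.12 and 0.12 m and height (world z) of catch3 below 0.05 m) and not (x of catch4 in the frame of plinth between -0.013 and 0.013 m and y of catch4 in the frame of plinth between -0.12 and 0.12 m and height (world z) of catch4 below 0.05 m) and not (x of catch5 in the frame of plinth between -0.013 and 0.013 m and y of catch5 in the frame of plinth between -0.12 and 0.12 m and height (world z) of catch5 below 0.05 m)), for 0.2 s.
At the end, for the whole second after the job is handed in: Pot mouth-up on the deck (within 6 degrees); every catch present inside it, centre at least 4 mm below the rim; rod in both forks of its stand, leg down (within 22 mm along, 8 mm across, 10 mm in height, 7 degrees in direction, rolled under 20 degrees); all at rest (angle between pot's own z axis and vertical above 3.04 rad and height (world z) of pot between 0.056 and 0.068 m and linear speed of pot below 0.02 m/s and x of catch1 in the frame of pot between -0.025 and 0.025 m and y of catch1 in the frame of pot between -0.025 and 0.025 m and z of catch1 in the frame of pot between 0.004 and 0.06 m and linear speed of each of catch1, catch2, catch3, catch4, catch5, rod below 0.03 m/s and x of catch2 in the frame of pot between -0.025 and 0.025 m and y of catch2 in the frame of pot between -0.025 and 0.025 m and z of catch2 in the frame of pot between 0.004 and 0.06 m and x of catch3 in the frame of pot between -0.025 and 0.025 m and y of catch3 in the frame of pot between -0.025 and 0.025 m and z of catch3 in the frame of pot between 0.004 and 0.06 m and x of catch4 in the frame of pot between -0.025 and 0.025 m and y of catch4 in the frame of pot between -0.025 and 0.025 m and z of catch4 in the frame of pot between 0.004 and 0.06 m and x of catch5 in the frame of pot between -0.025 and 0.025 m and y of catch5 in the frame of pot between -0.025 and 0.025 m and z of catch5 in the frame of pot between 0.004 and 0.06 m and x of rod in the frame of stand between -0.022 and 0.022 m and y of rod in the frame of stand between -0.008 and 0.008 m and z of rod in the frame of stand between 0.118 and 0.138 m and angle between the x axis of rod and the x axis of stand, either way round below 0.12 rad and angle between rod's own z axis and vertical below 0.35 rad); the robot touches nothing.
It fails at once if a catch is touched with the fingers while it is still in the gap (((x of catch1 in the frame of plinth between -0.013 and 0.013 m and y of catch1 in the frame of plinth between -0.105 and 0.105 m and height (world z) of catch1 below 0.05 m) and contact force between the fingers and catch1 above 0.5 N) or ((x of catch2 in the frame of plinth between -0.013 and 0.013 m and y of catch2 in the frame of plinth between -0.105 and 0.105 m and height (world z) of catch2 below 0.05 m) and contact force between the fingers and catch2 above 0.5 N) or ((x of catch3 in the frame of plinth between -0.013 and 0.013 m and y of catch3 in the frame of plinth between -0.105 and 0.105 m and height (world z) of catch3 below 0.05 m) and contact force between the fingers and catch3 above 0.5 N) or ((x of catch4 in the frame of plinth between -0.013 and 0.013 m and y of catch4 in the frame of plinth between -0.105 and 0.105 m and height (world z) of catch4 below 0.05 m) and contact force between the fingers and catch4 above 0.5 N) or ((x of catch5 in the frame of plinth between -0.013 and 0.013 m and y of catch5 in the frame of plinth between -0.105 and 0.105 m and height (world z) of catch5 below 0.05 m) and contact force between the fingers and catch5 above 0.5 N)).
It fails at once if a bystander is pushed more than 30 mm from its place (distance of any of screwdriver, tin, mug, jar from where it was at the start of the episode above 0.03 m).
Of catch1, catch2, catch3, catch4, catch5 only 3 to 4 are there at a start; the rules pass over those that are not, and their reading is None.
At some moment in a run one of pot, catch1, catch2, catch3, catch4, catch5 may be knocked a few centimetres aside while the robot is not near it.
It also fails if it takes over 184 s, if anything falls off the work surface, if the arm or the gripper's body presses on something with over 40 N, if the wrist force passes 120 N, or if a joint passes its speed limit or range.

ROBOT

A 7-joint arm with a two-finger parallel gripper is mounted at the origin on the work surface. World frame = base frame: x ahead of the robot, y to its left, z up, the work surface at z = 0. Lengths are in m, angles in degrees, forces in N, time in s.
With the tool pointing down it reaches from about 0.425 to 0.875 m from the base axis. Payload 4.7 kg.
Tool frame: the origin (TCP) lies midway between the tips of the shut fingers; the grasp point (between the pads) lies 19 mm behind it; z points along the fingers, y is the line along which they close (so a half turn about z gives the same grasp; the last joint's range is limited). The gripper opens to 87 mm and grips with 3 to 60 N. Pads are 19 mm wide; open, the fingers measure 117 mm over their backs; the gripper's body (75 mm by 190 mm) begins 51 mm behind the grasp point.
Start: joints at [-76.026, 18.392, -4.016, 83.108, 1.295, 78.541, -3.26], TCP at [0.148, 0.633, 0.223] pointing down, gripper open.
Joint ranges: [-163.93, 163.93], [-17.29, 119.83], [-79.2, 71.16], [3.27, 140.29], [-89.18, 269.18], [5.43, 117.66], [-154.24, 154.24]. Speed limits (degrees/s): [147.25, 147.25, 180, 180, 180, 180, 180].

INTERFACE

Orientations are given as [roll, pitch, yaw] about the fixed x, y, z axes, in that order (R = Rz(yaw) Ry(pitch) Rx(roll)).
In Python, from cell import env, viewer, boxes_of, masks_of gives the robot as it stands. The module is installed in compiled form; this text tells all that it offers.
- The arm moves only by the tool apply_moves, never from a script. Its argument "moves" is a list of rows, each a list of 7 numbers: the shift along the tool's x, y, z scaled (see below), then the turn, a rotation vector about the tool's x, y, z scaled (see below), then the opening, from 0 (shut) to 1 (fully open). A call has 1 to 20 rows; each row is the pose to reach, as a shift and turn from the pose commanded when the call began, along the tool's axes at that moment; what a row does not reach only later rows make up. The controller multiplies each number of a shift by 0.2 m and each number of a turn by 1.5 rad. A row lasts 1/10 s, in which the tool goes at most 50 mm and 8.59 degrees, less where a joint would pass 70% of its speed; a pose out of reach is approached as far as the arm can. A call with a number of a shift or a turn outside -1 to 1 is refused whole. A call with a gripper value outside its range is refused whole. The fingers move at their own pace and stop on an object; "grip_force" is the grip in N (left out, the last holds). Time passes only in rows, so rows that repeat a pose let the fingers close. It gives the time, the measured TCP pose, the force, the opening and the grip force at its end, in the units of the state.
- env.get_obs(): the state, without advancing time (a new reading comes with each control period).
- viewer.read_camera(name): name is "scene" or "top"; returns the picture (480x640x3 uint8, red, green, blue); there is no depth.
- viewer.get_calibration(name): a dict with "fov_y" (degrees; the focal length in pixels is half the picture's height over the tangent of half this angle, whatever the lens; pixels are square), "cx", "cy" (the principal point, pixels), "position" and "orientation" of the camera in the world. Camera axes: x right, y up, looking along -z (the intrinsics and any distortion apply to the point x, -y, -z); pixel columns grow to the right and rows downward; lengths in m; the calibration is good to about 2 mm. A picture is of the moment at which its call begins. get_calibration takes no time and is no camera call.
- env.sign_off(): hands the job in; it is judged then, once.
Trained networks look in the newest picture that a camera, given by its name, has taken for a name from the list of things; names that differ only in an ending like _2 or _b are one class to them, and where a whole thing is asked for, a point or a joint stands for the part that bears it (a point fixed in the world has none). Each returns a list of dicts, best first, with "conf" (0 to 1); they miss things now and then, are a little off and sometimes report something else, mostly with a low value. They report only what shows in the picture. A call takes as long as a camera call. They do not tell look-alikes from the thing itself.
- boxes_of(camera, target): "location" ([column, row] in pixels, amid what is visible of it).
- masks_of(camera, target): "pixels" (480x640 bool, what is visible of it) and "location" ([column, row] in pixels, amid what is visible of it).
The state is a dict: "time_s": time; "qpos": joint angles; "joint_velocities": joint speeds; "effort": joint torques, N m; "tool_pos": TCP position; "tool_rot": TCP orientation; "force": force on the tool from outside, world axes, zero at the start; "wrist_torque": the same for the moment, N m; "grip_width": finger opening in m; "grasp_force": force on a finger pad.
Only numpy, scipy, OpenCV 4.12 (cv2) and the standard library are available. Lean on these libraries where they do the work, as an engineer would, in place of code of your own. Each camera call takes 0.05 s, during which the arm holds its last target. There are 200 camera calls.

## Working session

There is one attempt and no reset: what is moved stays moved. The work goes in short steps, Python scripts to look and compute and a tool call to move; the robot and the scene stay as the last step left them, time stands still between calls to the robot, and variables do not carry over. Pictures are saved under pics/ and viewed, at most 14 in all, crops included, and the job is handed in when it is done.

Besides the shell and the picture viewer there is one more tool, called after "Call:" as a command line: name --pt "numbers of a row" for each row, then --argument value for the rest. apply_moves: Moves the arm, as the interface text tells. Shifts and turns lie within -1 to 1; 1 stands for 0.2 m of shift or 1.5 rad of turn. Its arguments: {"type":"object","properties":{"moves":{"type":"array","items":{"type":"array","items":{"type":"number","minimum":-1,"maximum":1}}},"grip_force":{"type":"number"}},"required":["moves"]}

```bash
mkdir -p pics; ls; python3 - <<'E'
from cell import env, viewer, boxes_of, masks_of
import cv2
for c in("scene","top"):
    im=viewer.read_camera(c); cv2.imwrite(f"pics/{c}0.png",im[:,:,::-1]); print(c,viewer.get_calibration(c))
    for t in("plinth","stand","rod","pot","catch1","tin","mug","jar","screwdriver"):
        print(t,[(round(d["conf"],2),[round(float(v)) for v in d["location"]]) for d in boxes_of(c,t)])
print(env.get_obs())
E
```

```text
pics
scene {'fov_y': 52.95977208758597, 'cx': 324.22800240112434, 'cy': 237.17011748737872, 'position': array([ 1.49918358, -0.57877537,  0.87073437]), 'orientation': array([57.05530294, -0.42313561, 58.60509724])}
plinth [(0.79, [349, 273])]
stand [(0.86, [215, 282]), (0.66, [207, 261])]
rod [(0.6, [208, 260])]
pot [(0.77, [373, 204]), (0.7, [401, 198]), (0.67, [402, 229])]
catch1 []
tin [(0.6, [200, 264]), (0.59, [275, 263])]
mug [(0.64, [457, 244]), (0.53, [353, 273])]
jar [(0.58, [188, 349])]
screwdriver [(0.75, [303, 254])]
top {'fov_y': 55.00222528590262, 'cx': 319.47236014161956, 'cy': 248.87507565953604, 'position': array([0.32895676, 0.02795923, 1.21340404]), 'orientation': array([  8.58305423,  -1.75343691, -89.47790223])}
plinth [(0.63, [284, 224])]
stand [(0.96, [420, 281])]
rod [(0.66, [443, 268])]
pot [(0.96, [176, 332]), (0.94, [131, 322]), (0.56, [174, 266])]
catch1 [(0.62, [252, 215]), (0.54, [266, 214]), (0.39, [287, 215])]
tin [(0.8, [349, 279]), (0.35, [482, 195]), (0.25, [311, 282])]
mug [(0.97, [159, 188])]
jar [(0.81, [481, 196])]
screwdriver [(0.81, [309, 283])]
{'time_s': 1.0, 'qpos': array([-76.02655986,  18.38986295,  -4.01644466,  83.10778905,
         1.29470118,  78.54033558,  -3.26131917]), 'joint_velocities': array([-0.10767798, -0.0280447 , -0.08364404, -0.07838643, -0.01318819,
        0.08391593,  0.10444449]), 'effort': array([ 1.00269990e-03, -4.91123343e+01, -4.02787970e-01, -3.12774181e+01,
       -6.39122003e-02,  3.38820380e-02,  1.05973359e-05]), 'tool_pos': array([0.14807599, 0.63293252, 0.22260786]), 'tool_rot': array([1.79992871e+02, 2.33825443e-03, 1.66834310e+02]), 'force': array([-0.60706755,  0.04570078,  0.97922531]), 'wrist_torque': array([-0.04497669, -0.01758802,  0.02713265]), 'grasp_force': 0.0, 'grip_width': 0.08711372183676235}
```

View pics/top0.png

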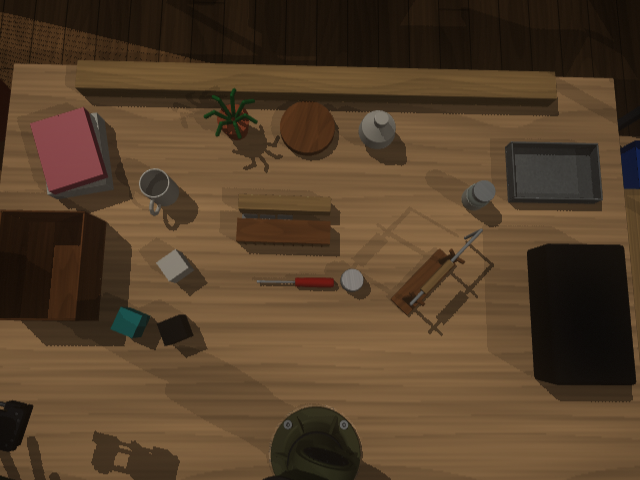

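View pics/scene0.png

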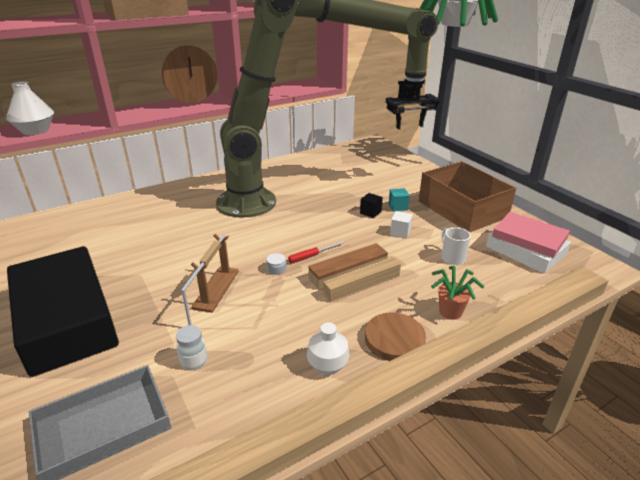

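The top view shows the plinth around (284,220), the stand and rod around (435,275) with the leg towards (480,232). Pot candidates: white (174,266), black (176,330), turquoise (130,322). By the description the white one is it. The light mug (157,185) and jar (480,195) are bystanders. Next is one close crop to check the pot, gap and stand.

```bash
cat > h.py <<'E'
from cell import env, viewer, boxes_of, masks_of
import numpy as np, cv2
from scipy.spatial.transform import Rotation as R
def cam(c):
    k=viewer.get_calibration(c); f=240/np.tan(np.radians(k["fov_y"]/2))
    return k,f,R.from_euler("xyz",k["orientation"],degrees=True).as_matrix()
def ray(c,px,z):
    k,f,M=cam(c); px=np.atleast_2d(np.array(px,float))
    d=np.c_[(px[:,0]-k["cx"])/f,-(px[:,1]-k["cy"])/f,-np.ones(len(px))]@M.T
    p=k["position"]; return p+d*((z-p[2])/d[:,2])[:,None]
def proj(c,P):
    k,f,M=cam(c); q=(np.atleast_2d(P)-k["position"])@M
    return np.c_[k["cx"]+f*q[:,0]/-q[:,2],k["cy"]-f*q[:,1]/-q[:,2]]
def shot(c,n=None):
    im=viewer.read_camera(c)
    if n: cv2.imwrite(f"pics/{n}.png",im[:,:,::-1])
    return im
def step(target_pos,target_R):
    "moves numbers from the current pose to a target"
    o=env.get_obs(); T=R.from_euler("xyz",o["tool_rot"],degrees=True)
    s=T.inv().apply(np.array(target_pos)-o["tool_pos"])/0.2
    return np.round(s,3),np.round((T.inv()*target_R).as_rotvec()/1.5,3)
E
python3 - <<'E'
from h import *
im=shot("top","t1"); im2=cv2.imread("pics/t1.png")
a=cv2.resize(im2[180:300,150:350],None,fx=4,fy=4,interpolation=cv2.INTER_CUBIC); a=cv2.convertScaleAbs(a,alpha=1.5)
cv2.imwrite("pics/cropA.png",a)
b=cv2.resize(im2[210:340,370:510],None,fx=4.5,fy=4.5,interpolation=cv2.INTER_CUBIC); b=cv2.convertScaleAbs(b,alpha=1.5)
cv2.imwrite("pics/cropB.png",b)
print("base px",proj("top",[0,0,0]), "tcp",proj("scene",[0.148,0.633,0.223]))
for t,z in(("pot",.06),("plinth",.048),("stand",.012)):
    for d in masks_of("top",t):
        m=d["pixels"].astype(np.uint8); ys,xs=np.nonzero(m); 
        P=ray("top",np.c_[xs,ys],z)[:,:2].astype(np.float32)
        r=cv2.minAreaRect(P); print(t,round(d["conf"],2),[round(float(v)) for v in d["location"]],len(xs),np.round(r[0],4),np.round(r[1],4),round(r[2],1), im[ys,xs].mean(0).round())
E
```

```text
base px [[314.59356823 451.81973162]] tcp [[408.99253328 126.58275044]]
pot 0.89 [130, 324] 821 [0.3173 0.4554] [0.0775 0.0645] 69.2 [25. 61. 56.]
pot 0.84 [174, 266] 711 [0.4566 0.3538] [0.0721 0.0654] 35.9 [114. 107.  96.]
pot 0.69 [176, 330] 761 [0.301  0.3456] [0.063  0.0734] 23.2 [28. 22. 16.]
plinth 0.58 [285, 222] 4019 [0.5808 0.0875] [0.2404 0.1325] 89.9 [82. 56. 32.]
stand 0.87 [420, 283] 1246 [ 0.433  -0.2927] [0.0734 0.2115] 45.4 [71. 45. 25.]
stand 0.25 [285, 225] 4055 [0.5886 0.0894] [0.2463 0.1357] 88.7 [82. 56. 32.]
```

View pics/cropA.png

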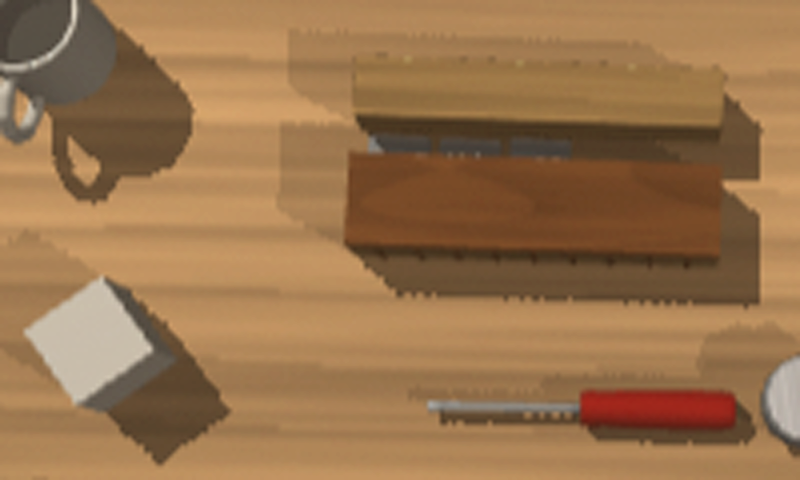

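View pics/cropB.png

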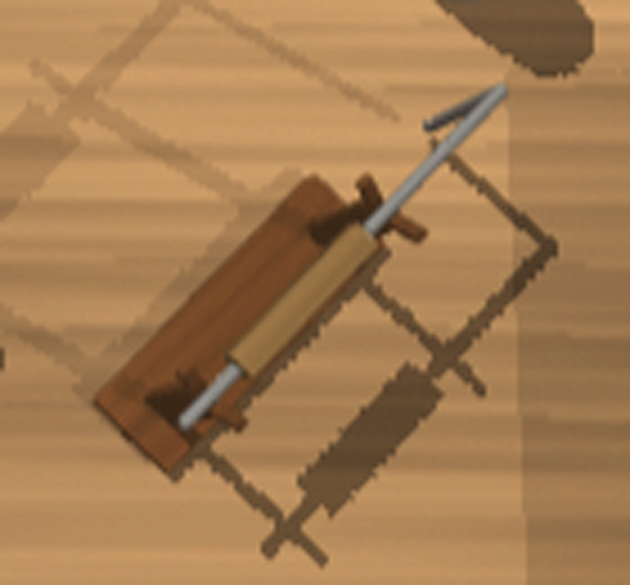

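The crop confirms the white cube-like pot, mouth-down. Its top corners are near crop (102,278), (155,348), (78,405) and (25,332). Three catches lie in the left half of the gap, at crop x of about 372–432, 440–500 and 510–572. The rod lies in the stand with its leg end at crop B (502,90) and its tail end at (190,422).

```bash
python3 - <<'E'
from h import *
A=lambda p:np.array(p)/4+[150,180]-0.375/1
B=lambda p:np.array(p)/4.5+[370,210]-0.39
r=lambda p,z:ray("top",p,z)[:,:2].round(4)
near=r(A([(350,153),(722,165),(718,257),(346,243)]),.048); print("near",near.tolist(),np.linalg.norm(near[0]-near[1]),np.linalg.norm(near[1]-near[2]))
far=r(A([(357,118),(720,130),(722,78)]),.048); print("far",far.tolist())
u=near[0]-near[1]; u/=np.linalg.norm(u); xx=np.array([u[1],-u[0]]); print("plinth y axis",u,"yaw",np.degrees(np.arctan2(-u[0],u[1])))
gapc=[(near[0]+far[0])/2,(near[1]+far[1])/2]; print("gap ends approx",gapc)
st=r(B([(95,402),(178,478),(388,250),(315,175)]),.012); print("stand",st.tolist(),st.mean(0),np.linalg.norm(st[0]-st[3]),np.linalg.norm(st[1]-st[2]),np.linalg.norm(st[0]-st[1]))
rod=r(B([(190,422),(502,90)]),.132); d=rod[1]-rod[0]; print("rod",rod.tolist(),np.linalg.norm(d),np.degrees(np.arctan2(d[1],d[0])),"origin",rod[0]+d*94/258)
pt=r(A([(102,278),(155,348),(78,405),(25,332)]),.062); print("pot",pt.tolist(),pt.mean(0),[np.linalg.norm(pt[i]-pt[i-1]) for i in range(4)])
print("catch ends",r(A([(372,145),(432,147),(440,148),(500,149),(510,150),(572,150)]),.014).tolist())
for t,z in(("mug",.09),("tin",.04),("jar",.09),("screwdriver",.01)): print(t,r([boxes_of("top",t)[0]["location"]],z))
E
```

```text
near [[0.5829, 0.2063], [0.5788, -0.033], [0.5186, -0.0307], [0.5243, 0.2068]] 0.2393351206989898 0.06024392085513694
far [[0.606, 0.2026], [0.6019, -0.0315], [0.6365, -0.0326]]
plinth y axis [0.01713079 0.99985326] yaw -0.9815700536222179
gap ends approx [array([0.59445, 0.20445]), array([ 0.59035, -0.03225])]
stand [[0.3813, -0.1941], [0.3382, -0.2417], [0.4721, -0.3686], [0.5161, -0.3267]] [ 0.426925 -0.282775] 0.1890867525766943 0.18447986339977598 0.06421347210671603
rod [[0.3662, -0.2216], [0.545, -0.3938]] 0.24823835320111193 -43.92277040835051 origin [ 0.43134419 -0.28433953]
pot [[0.4975, 0.3557], [0.4539, 0.3205], [0.4179, 0.366], [0.4629, 0.4012]] [0.45805 0.36085] [np.float64(0.05716126310710777), np.float64(0.05603570290448758), np.float64(0.05801939330947887), np.float64(0.057131777497291286)]
catch ends [[0.596, 0.1972], [0.5952, 0.1576], [0.5946, 0.1523], [0.5946, 0.1127], [0.594, 0.106], [0.5947, 0.065]]
mug [[0.6488 0.401 ]]
tin [[ 0.4344 -0.0905]]
jar [[ 0.643  -0.4076]]
screwdriver [[0.4231 0.0217]]
```

Call:
apply_moves --pt "-1 -0.9 -0.25 0 0 0.37 1" --pt "-1 -0.9 -0.25 0 0 0.37 1" --pt "-1 -0.9 -0.25 0 0 0.37 1" --pt "-1 -0.9 -0.25 0 0 0.37 1" --pt "-1 -0.9 -0.25 0 0 0.37 1" --pt "-1 -0.9 -0.25 0 0 0.37 1" --pt "-1 -0.9 -0.25 0 0 0.37 1" --pt "-1 -0.9 -0.25 0 0 0.37 1"

```text
time_s: 2.2
tool_pos: [0.3017, 0.4123, 0.273]
tool_rot: [179.9, -0.1, 135.0]
force: [-0.8, -0.5, -0.5]
grip_width: 0.0867
grasp_force: 0.0
```

Call:
apply_moves --pt "-1 0 0 0 0 0 1" --pt "-1 0 0 0 0 0 1" --pt "-1 0 0 0 0 0 1" --pt "-1 0 0 0 0 0 1" --pt "-1 0 0 0 0 0 1"

```text
time_s: 2.7
tool_pos: [0.4478, 0.2655, 0.2724]
tool_rot: [-180.0, 0.2, 134.5]
force: [-0.9, -0.2, -0.6]
grip_width: 0.087
grasp_force: 0.0
```

Call:
apply_moves --pt "-1 -0.9 0 0 0 0 1" --pt "-1 -0.9 0 0 0 0 1" --pt "-1 -0.9 0 0 0 0 1" --pt "-1 -0.9 0 0 0 0 1" --pt "-1 -0.9 0 0 0 0 1" --pt "-1 -0.9 0 0 0 0 1" --pt "-1 -0.9 0 0 0 0 1"

```text
time_s: 3.4
tool_pos: [0.4578, 0.0005, 0.2727]
tool_rot: [180.0, 0.0, 134.8]
force: [0.2, -0.1, -0.2]
grip_width: 0.0869
grasp_force: 0.0
```

Call:
apply_moves --pt "-1 -1 0 0 0 -0.014 1" --pt "-1 -1 0 0 0 -0.014 1" --pt "-1 -1 0 0 0 -0.014 1" --pt "-1 -1 0 0 0 -0.014 1" --pt "-1 -1 0 0 0 -0.014 1" --pt "-1 -1 0 0 0 -0.014 1" --pt "-1 -1 0 0 0 -0.014 1" --pt "-1 -1 0 0 0 -0.014 1"

```text
time_s: 4.2
tool_pos: [0.4593, -0.2784, 0.2719]
tool_rot: [-180.0, -0.1, 136.4]
force: [0.9, 0.7, 0.5]
grip_width: 0.0869
grasp_force: 0.0
```

```bash
python3 - <<'E'
from h import *
o=env.get_obs(); print(o["tool_pos"],o["tool_rot"])
print(step([.443,-.297,.18],R.from_euler("xyz",[180,0,136],degrees=True)))
im=shot("scene","s1"); c=cv2.resize(cv2.imread("pics/s1.png")[170:370,110:350],None,fx=3,fy=3); cv2.imwrite("pics/s1c.png",c)
E
```

```text
[ 0.45927176 -0.27842477  0.27192747] [-1.79955069e+02 -6.40679707e-02  1.36371334e+02]
(array([-0.006, -0.123,  0.46 ]), array([-0.001, -0.001,  0.004]))
```

View pics/s1c.png

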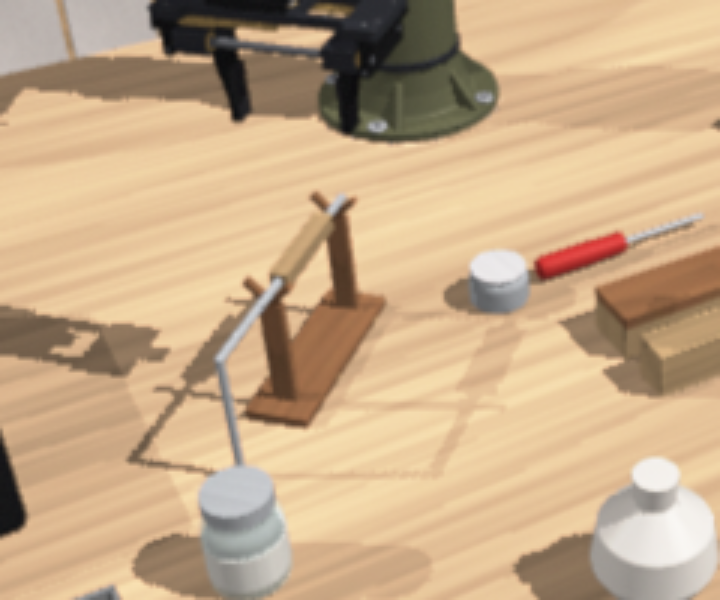

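```bash
python3 - <<'E'
from h import *
from scipy.optimize import least_squares
S=lambda p:np.array(p)/3+[110,170]-.33
B=lambda p:np.array(p)/4.5+[370,210]-0.39
obs=np.r_[S([(220,358),(347,200)]).ravel(),B([(500,90),(188,424)]).ravel()]
def f(v):
    x,y,z,w=v; d=np.array([np.cos(w),np.sin(w),0]); o=np.array([x,y,z]); P=[o+.160*d,o-.094*d]
    return np.r_[proj("scene",P).ravel(),proj("top",P).ravel()]-obs
r=least_squares(f,[.43,-.28,.128,-.77]); print(r.x[:3],np.degrees(r.x[3]),r.fun.round(1))
E
```

```text
[ 0.43288538 -0.28251914  0.12691221] -44.25891253410605 [-0.8  1.1 -1.8 -1.4 -0.3 -0.6 -2.  -0.1]
```

Call:
apply_moves --pt "-0.02 -0.107 0.2 0 0 0.008 1" --pt "-0.02 -0.107 0.4 0 0 0.008 1" --pt "-0.02 -0.107 0.6 0 0 0.008 1" --pt "-0.02 -0.107 0.75 0 0 0.008 1" --pt "-0.02 -0.107 0.815 0 0 0.008 1" --pt "-0.02 -0.107 0.815 0 0 0.008 1" --pt "-0.02 -0.107 0.815 0 0 0.008 0" --pt "-0.02 -0.107 0.815 0 0 0.008 0" --pt "-0.02 -0.107 0.815 0 0 0.008 0" --pt "-0.02 -0.107 0.815 0 0 0.008 0" --pt "-0.02 -0.107 0.815 0 0 0.008 0" --pt "-0.02 -0.107 0.815 0 0 0.008 0" --pt "-0.02 -0.107 0.815 0 0 0.008 0" --pt "-0.02 -0.107 0.815 0 0 0.008 0" --grip_force 40

```text
time_s: 5.65
tool_pos: [0.4459, -0.299, 0.1095]
tool_rot: [180.0, -0.0, 135.5]
force: [0.2, 0.3, -0.3]
grip_width: 0.0308
grasp_force: 0.0
```

Call:
apply_moves --pt "0 0 0 0 0 0 0" --pt "0 0 0 0 0 0 0" --pt "0 0 0 0 0 0 0" --pt "0 0 0 0 0 0 0"

```text
time_s: 6.05
tool_pos: [0.4476, -0.2973, 0.1096]
tool_rot: [179.8, 0.0, 135.6]
force: [4.1, 3.2, -0.6]
grip_width: 0.0177
grasp_force: 40.0
```

Call:
apply_moves --pt "0 0 -0.08 0 0 0 0" --pt "0 0 -0.2 0 0 0 0" --pt "0 0 -0.35 0 0 0 0" --pt "0 0 -0.5 0 0 0 0" --pt "0 0 -0.6 0 0 0 0" --pt "0 0 -0.6 0 0 0 0" --pt "0 0 -0.6 0 0 0 0"

```text
time_s: 6.75
tool_pos: [0.4454, -0.2994, 0.2296]
tool_rot: [180.0, 0.0, 135.5]
force: [-0.0, -0.3, -2.2]
grip_width: 0.0177
grasp_force: 40.0
```

```bash
python3 - <<'E'
from h import *
o=env.get_obs(); print(o["tool_pos"],o["tool_rot"],o["force"],o["wrist_torque"],o["grip_width"])
a=shot("scene","s2"); b=shot("top","t2")
s=cv2.resize(cv2.imread("pics/s2.png")[120:340,100:320],None,fx=2.5,fy=2.5); t=cv2.resize(cv2.imread("pics/t2.png")[180:340,370:530],(550,550)); t=cv2.convertScaleAbs(t,alpha=1.5)
cv2.imwrite("pics/c2.png",cv2.resize(np.hstack([cv2.resize(s,(550,550)),t]),(800,400)))
E
```

```text
[ 0.44543449 -0.2994244   0.22960058] [1.79987668e+02 1.02895008e-02 1.35513062e+02] [-0.00737576 -0.3344899  -2.15342309] [0.03974059 0.02237608 0.0151695 ] 0.01774887729303584
```

View pics/c2.png

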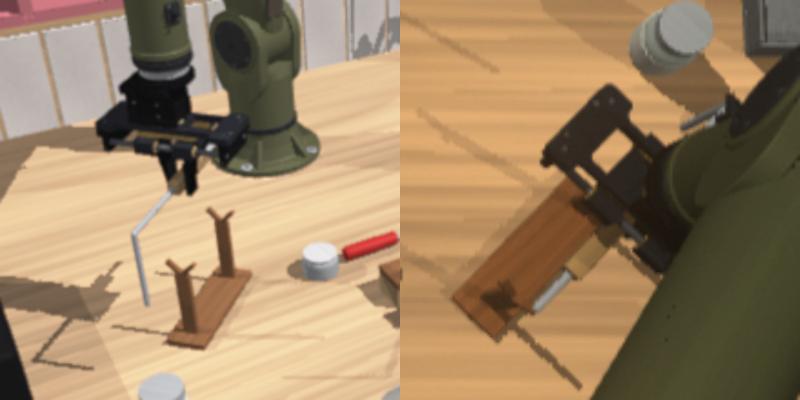

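The rod is off the forks, level, with its leg down. The bend is at left crop (135,235) and the tip at (147,303). Next I carry it to the left end of the gap.

Call:
apply_moves --pt "0.1 0.12 0 0 0 0 0" --pt "0.22 0.26 0 0 0 0 0" --pt "0.34 0.4 0 0 0 0 0" --pt "0.46 0.54 0 0 0 0 0" --pt "0.57 0.68 0 0 0 0 0" --pt "0.67 0.8 0 0 0 0 0"

```text
time_s: 7.45
tool_pos: [0.4614, -0.089, 0.2283]
tool_rot: [-179.9, -0.1, 135.6]
force: [0.1, -0.2, 0.2]
grip_width: 0.0176
grasp_force: 40.0
```

Call:
apply_moves --pt "0.1 0.12 0 0 0 0 0" --pt "0.22 0.26 0 0 0 0 0" --pt "0.34 0.4 0 0 0 0 0" --pt "0.46 0.54 0 0 0 0 0" --pt "0.57 0.68 0 0 0 0 0" --pt "0.67 0.8 0 0 0 0 0"

```text
time_s: 8.05
tool_pos: [0.4778, 0.1187, 0.228]
tool_rot: [-179.9, -0.0, 135.6]
force: [-0.2, 0.0, -1.6]
grip_width: 0.0179
grasp_force: 40.0
```

Call:
apply_moves --pt "0.1 0.12 0 0 0 0 0" --pt "0.22 0.26 0 0 0 0 0" --pt "0.34 0.4 0 0 0 0 0" --pt "0.46 0.54 0 0 0 0 0" --pt "0.57 0.68 0 0 0 0 0" --pt "0.65 0.77 0 0 0 0 0" --pt "0.67 0.8 0 0 0 0 0" --pt "0.67 0.8 0 0 0 0 0"

```text
time_s: 8.85
tool_pos: [0.4946, 0.3251, 0.2279]
tool_rot: [-179.8, 0.0, 135.6]
force: [1.1, -0.7, -1.0]
grip_width: 0.0174
grasp_force: 40.0
```

```bash
python3 - <<'E'
from h import *
o=env.get_obs(); print(o["tool_pos"],o["tool_rot"])
a=shot("scene","s3"); b=shot("top","t3")
w=R.from_euler("xyz",o["tool_rot"],degrees=True)
p=o["tool_pos"]; d=-w.as_matrix()[:,0]
bend=p+.14*d+[0,0,.0184]; tip=bend-[0,0,.112]; P=proj("scene",[bend,tip]);Q=proj("top",[bend,tip]); print(tip,P,Q)
s=cv2.imread("pics/s3.png"); t=cv2.imread("pics/t3.png"); t=cv2.convertScaleAbs(t,alpha=1.5)
sc=cv2.resize(s[180:320,280:460],(720,560)); tc=cv2.resize(t[150:290,150:330],(720,560))
cv2.imwrite("pics/c3.png",cv2.resize(np.hstack([sc,tc]),(800,311)))
E
```

```text
[0.49457378 0.32505393 0.22794834] [-1.79821807e+02  3.85757731e-02  1.35617575e+02]
[0.59462997 0.22713177 0.1344426 ] [[400.44731584 192.97306129]
 [396.85073429 227.20219422]] [[214.0824217  192.44598772]
 [223.24873763 205.12263827]]
```

View pics/c3.png

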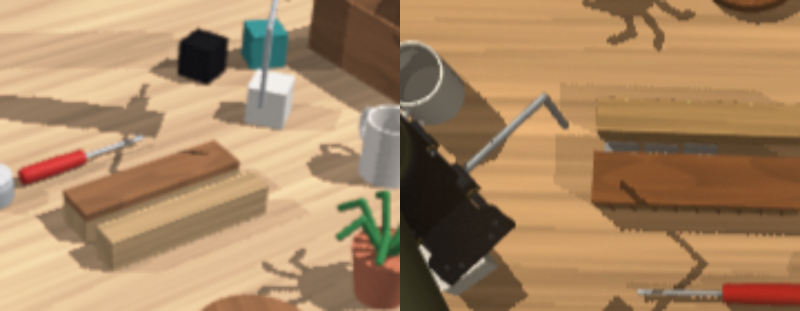

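The tip is beyond the gap's left end, seen at about (398,227) in scene and (225,206) in top, within 2 mm of prediction. Lowering now.

Call:
apply_moves --pt "-0.01 0.01 0.15 0 0 0 0" --pt "-0.01 0.01 0.3 0 0 0 0" --pt "-0.01 0.01 0.45 0 0 0 0" --pt "-0.01 0.01 0.55 0 0 0 0" --pt "-0.01 0.01 0.62 0 0 0 0" --pt "-0.01 0.01 0.62 0 0 0 0"

```text
time_s: 9.55
tool_pos: [0.4971, 0.323, 0.1039]
tool_rot: [-179.8, -0.0, 135.4]
force: [-0.1, 0.5, -1.6]
grip_width: 0.0175
grasp_force: 40.0
```

```bash
python3 - <<'E'
from h import *
o=env.get_obs(); print(o["tool_pos"],o["tool_rot"],o["force"])
b=shot("top","t4"); a=shot("scene","s4")
t=cv2.imread("pics/t4.png"); t=cv2.convertScaleAbs(t,alpha=1.5)
s=cv2.imread("pics/s4.png")
cv2.imwrite("pics/c4.png",np.hstack([cv2.resize(t[180:240,180:280],(500,300),interpolation=cv2.INTER_CUBIC),cv2.resize(s[190:290,300:400],(300,300),interpolation=cv2.INTER_CUBIC)]))
E
```

```text
[0.4971172  0.32299799 0.10390954] [-1.79796462e+02 -4.37174763e-03  1.35442804e+02] [-0.13052125  0.50489186 -1.6373212 ]
```

View pics/c4.png

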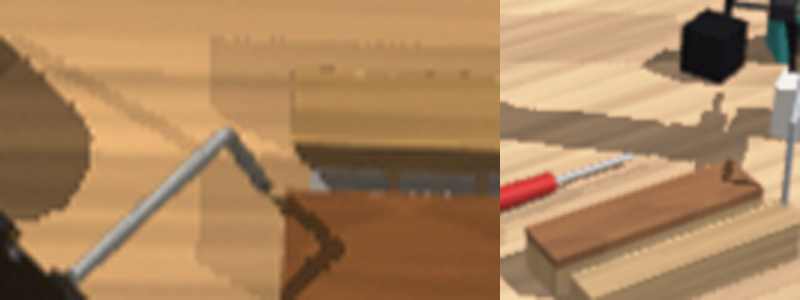

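```bash
python3 - <<'E'
from h import *
print(ray("top",[[233-.4,217.6-.4]],.008), proj("top",[[.5947,.2245,.008],[.5947,.2,.014]]))
o=env.get_obs();print(o["tool_pos"])
E
```

```text
[[0.59326409 0.22445426 0.008     ]] [[232.60284654 216.67116519]
 [241.55243212 216.32084536]]
[0.49861007 0.32472779 0.10650991]
```

Call:
apply_moves --pt "-0.02 -0.04 0.015 0 0 0 0" --pt "-0.08 -0.09 0.015 0 0 0 0" --pt "-0.13 -0.14 0.015 0 0 0 0" --pt "-0.18 -0.19 0.015 0 0 0 0" --pt "-0.23 -0.24 0.015 0 0 0 0" --pt "-0.28 -0.29 0.015 0 0 0 0" --pt "-0.33 -0.35 0.015 0 0 0 0" --pt "-0.38 -0.4 0.015 0 0 0 0" --pt "-0.43 -0.455 0.015 0 0 0 0" --pt "-0.48 -0.51 0.015 0 0 0 0"

```text
time_s: 10.65
tool_pos: [0.4949, 0.184, 0.1026]
tool_rot: [180.0, -0.0, 135.6]
force: [0.1, 0.9, -0.8]
grip_width: 0.0175
grasp_force: 40.0
```

```bash
python3 - <<'E'
from h import *
o=env.get_obs(); print(o["tool_pos"],o["tool_rot"],o["force"])
b=shot("top","t5")
for d in boxes_of("top","catch1"): print(round(d["conf"],2),np.round(d["location"]),ray("top",[d["location"]],.014).round(3))
t=cv2.imread("pics/t5.png"); t=cv2.convertScaleAbs(t,alpha=1.5)
cv2.imwrite("pics/c5.png",cv2.resize(t[180:260,220:370],(750,400),interpolation=cv2.INTER_CUBIC))
E
```

```text
[0.49492223 0.18396368 0.1025618 ] [ 1.79993710e+02 -2.40423995e-03  1.35552306e+02] [ 0.08692539  0.88321398 -0.84367618]
0.67 [296. 221.] [[0.585 0.055 0.014]]
0.67 [268. 223.] [[0.579 0.13  0.014]]
0.51 [325. 216.] [[ 0.6   -0.021  0.014]]
0.46 [310. 215.] [[0.601 0.019 0.014]]
```

View pics/c5.png

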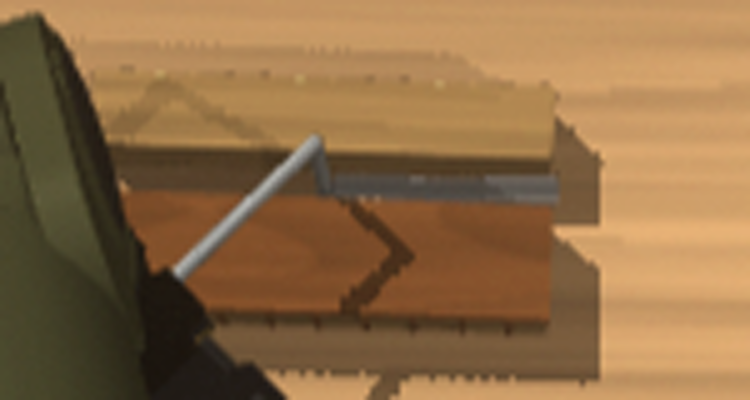

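Call:
apply_moves --pt "-0.05 -0.05 0 0 0 0 0" --pt "-0.1 -0.105 0 0 0 0 0" --pt "-0.15 -0.155 0 0 0 0 0" --pt "-0.2 -0.21 0 0 0 0 0" --pt "-0.25 -0.26 0 0 0 0 0" --pt "-0.3 -0.31 0 0 0 0 0" --pt "-0.35 -0.365 0 0 0 0 0" --pt "-0.4 -0.42 0 0 0 0 0" --pt "-0.44 -0.465 0 0 0 0 0" --pt "-0.48 -0.51 0 0 0 0 0" --pt "-0.48 -0.51 0 0 0 0 0"

```text
time_s: 11.85
tool_pos: [0.492, 0.0429, 0.1026]
tool_rot: [-180.0, 0.0, 135.4]
force: [0.4, -0.2, -2.3]
grip_width: 0.0176
grasp_force: 40.0
```

```bash
python3 - <<'E'
from h import *
o=env.get_obs(); print(o["tool_pos"],o["tool_rot"],o["force"])
b=shot("top","t6")
for d in boxes_of("top","catch1"): print(round(d["conf"],2),np.round(d["location"]),ray("top",[d["location"]],.014).round(3))
t=cv2.imread("pics/t6.png"); t=cv2.convertScaleAbs(t,alpha=1.5)
cv2.imwrite("pics/c6.png",cv2.resize(t[180:290,200:400],(800,440),interpolation=cv2.INTER_CUBIC))
E
```

```text
[0.49204852 0.04289558 0.10260582] [-1.79978379e+02  2.37910664e-02  1.35388045e+02] [ 0.404272   -0.18505391 -2.25391816]
0.61 [363. 216.] [[ 0.602 -0.123  0.014]]
```

View pics/c6.png

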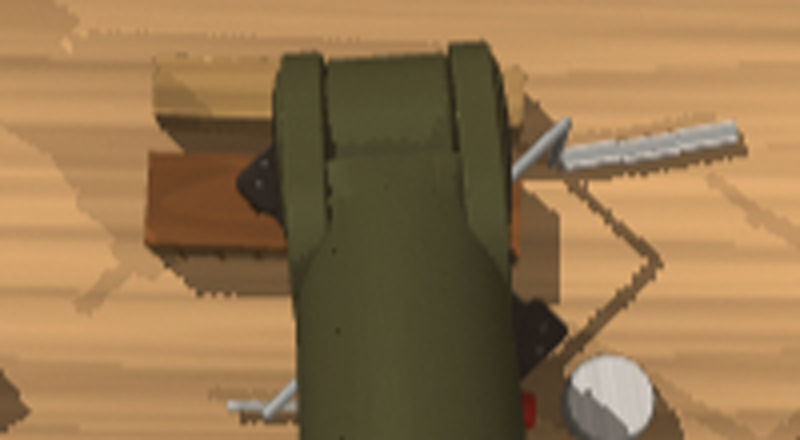

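All three catches are out of the mouth, end to end between crop (560,165) and (740,135). Next I back the leg off, lift, and carry the rod back to its stand.

Call:
apply_moves --pt "0.03 0.03 0 0 0 0 0" --pt "0.03 0.03 0 0 0 0 0" --pt "0.03 0.03 -0.15 0 0 0 0" --pt "0.03 0.03 -0.3 0 0 0 0" --pt "0.03 0.03 -0.45 0 0 0 0" --pt "0.03 0.03 -0.6 0 0 0 0" --pt "0.03 0.03 -0.65 0 0 0 0" --pt "0.03 0.03 -0.65 0 0 0 0"

```text
time_s: 12.75
tool_pos: [0.4929, 0.0543, 0.2336]
tool_rot: [179.8, 0.1, 135.6]
force: [0.3, 0.2, -1.5]
grip_width: 0.0175
grasp_force: 40.0
```

Call:
apply_moves --pt "-0.1 -0.15 0 0 0 0 0" --pt "-0.2 -0.3 0 0 0 0 0" --pt "-0.3 -0.45 0 0 0 0 0" --pt "-0.4 -0.6 0 0 0 0 0" --pt "-0.5 -0.75 0 0 0 0 0" --pt "-0.54 -0.83 0 0 0 0 0" --pt "-0.54 -0.83 0 0 0 0 0"

```text
time_s: 13.45
tool_pos: [0.451, -0.1433, 0.2308]
tool_rot: [-179.9, -0.1, 135.3]
force: [0.6, 0.3, -1.1]
grip_width: 0.0174
grasp_force: 40.0
```

```bash
python3 - <<'E'
from h import *
for i in range(4):
    shot("top"); o=env.get_obs(); print(o["tool_pos"],o["tool_rot"],step([.447,-.298,.23],R.from_euler("xyz",[180,0,135.6],degrees=True)))
E
```

```text
[ 0.45178878 -0.14088767  0.23097607] [-1.79931290e+02 -1.16960254e-01  1.35421304e+02] (array([-0.534, -0.576,  0.004]), array([-0.001, -0.001, -0.002]))
[ 0.45231202 -0.13952969  0.23114829] [-1.79944624e+02 -1.11537399e-01  1.35561418e+02] (array([-0.536, -0.584,  0.005]), array([-0.001, -0.001, -0.   ]))
[ 0.45266731 -0.13890732  0.23141092] [-1.79949441e+02 -8.93378515e-02  1.35652198e+02] (array([-0.536, -0.589,  0.007]), array([-0.001, -0.001,  0.001]))
[ 0.45291231 -0.1387657   0.23167221] [-1.79954226e+02 -6.22665394e-02  1.35693319e+02] (array([-0.535, -0.59 ,  0.008]), array([-0.001, -0.001,  0.001]))
```

Call:
apply_moves --pt "-0.1 -0.11 0 0 0 0 0" --pt "-0.23 -0.25 0 0 0 0 0" --pt "-0.36 -0.4 0 0 0 0 0" --pt "-0.48 -0.53 0 0 0 0 0" --pt "-0.535 -0.587 0 0 0 0 0" --pt "-0.535 -0.587 0 0 0 0 0" --pt "-0.535 -0.587 0 0 0 0 0" --pt "-0.535 -0.587 0 0 0 0 0" --pt "-0.535 -0.587 0 0 0 0 0" --pt "-0.535 -0.587 0 0 0 0 0"

```text
time_s: 14.65
tool_pos: [0.4475, -0.2981, 0.2326]
tool_rot: [179.9, -0.0, 135.7]
force: [-1.0, -0.5, -1.7]
grip_width: 0.0174
grasp_force: 40.0
```

```bash
python3 - <<'E'
from h import *
for i in range(1):
    shot("scene","s7"); o=env.get_obs(); print(o["tool_pos"],o["tool_rot"],step([.4475,-.2973,.1105],R.from_euler("xyz",[180,0,135.6],degrees=True)))
E
```

```text
[ 0.44736305 -0.29840728  0.23258042] [ 1.79951371e+02 -8.05667817e-03  1.35637155e+02] (array([0.003, 0.004, 0.61 ]), array([ 0.001, -0.   ,  0.   ]))
```

Call:
apply_moves --pt "0 0 0.15 0 0 0 0" --pt "0 0 0.3 0 0 0 0" --pt "0 0 0.42 0 0 0 0" --pt "0 0 0.52 0 0 0 0" --pt "0 0 0.57 0 0 0 0" --pt "0 0 0.6 0 0 0 0" --pt "0 0 0.61 0 0 0 0" --pt "0 0 0.61 0 0 0 0" --pt "0 0 0.61 0 0 0 0"

```text
time_s: 15.6
tool_pos: [0.4477, -0.2996, 0.1113]
tool_rot: [180.0, 0.1, 135.6]
force: [0.4, -0.2, -0.5]
grip_width: 0.0173
grasp_force: 40.0
```

Call:
apply_moves --pt "0 0 0.005 0 0 0 0.3" --pt "0 0 0.005 0 0 0 0.6" --pt "0 0 0.005 0 0 0 1" --pt "0 0 0.005 0 0 0 1" --pt "0 0 0.005 0 0 0 1" --pt "0 0 0.005 0 0 0 1" --pt "0 0 -0.2 0 0 0 1" --pt "0 0 -0.4 0 0 0 1" --pt "0 0 -0.6 0 0 0 1" --pt "0 0 -0.7 0 0 0 1" --pt "0 0 -0.7 0 0 0 1"

```text
time_s: 16.7
tool_pos: [0.4486, -0.3004, 0.2537]
tool_rot: [179.8, 0.3, 135.6]
force: [0.0, -0.1, 0.5]
grip_width: 0.086
grasp_force: 0.0
```

```bash
python3 - <<'E'
from h import *
o=env.get_obs(); print(o["tool_pos"],o["grip_width"])
s=shot("scene","s8"); b=shot("top","t8")
for d in boxes_of("top","catch1"): print(round(d["conf"],2),np.round(d["location"]),ray("top",[d["location"]],.014).round(3))
t=cv2.convertScaleAbs(cv2.imread("pics/t8.png")[180:340,320:520],alpha=1.4)
s=cv2.imread("pics/s8.png")
cv2.imwrite("pics/c8.png",np.hstack([cv2.resize(s[200:330,140:300],(400,325)),cv2.resize(t,(400,325))]))
E
```

```text
[ 0.44860653 -0.30043329  0.25366521] 0.08600779046063492
0.59 [377. 212.] [[ 0.613 -0.159  0.014]]
```

View pics/c8.png

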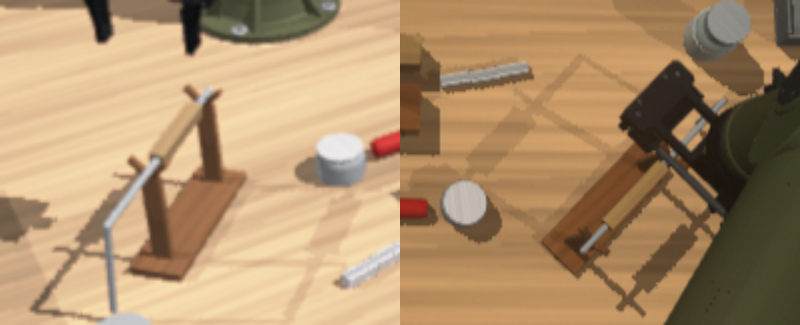

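The rod is back in both forks with its leg down: tail over the far fork, bend at left crop (108,225). The catches lie at top crop (440–530, 68–80). Next is the pot.

Call:
apply_moves --pt "0.15 0.16 -0.1 0 0 0 1" --pt "0.3 0.32 -0.2 0 0 0 1" --pt "0.45 0.48 -0.2 0 0 0 1" --pt "0.6 0.64 -0.2 0 0 0 1" --pt "0.76 0.8 -0.2 0 0 0 1" --pt "0.76 0.8 -0.2 0 0 0 1"

```text
time_s: 17.45
tool_pos: [0.4498, -0.0713, 0.2886]
tool_rot: [-179.9, -0.2, 136.2]
force: [0.6, 0.2, -0.1]
grip_width: 0.0872
grasp_force: 0.0
```

Call:
apply_moves --pt "0.15 0.16 0 0 0 0 1" --pt "0.3 0.32 0 0 0 0 1" --pt "0.45 0.48 0 0 0 0 1" --pt "0.6 0.64 0 0 0 0 1" --pt "0.76 0.8 0 0 0 0 1" --pt "0.76 0.8 0 0 0 0 1" --pt "0.76 0.8 0 0 0 0 1"

```text
time_s: 18.15
tool_pos: [0.4535, 0.1422, 0.2887]
tool_rot: [-179.8, 0.0, 135.7]
force: [0.5, -1.0, -0.8]
grip_width: 0.0867
grasp_force: 0.0
```

```bash
cat >> h.py <<'E'
def pot(n=None):
    "square top of the white thing the pot network sees, as mask rectangles at height .062"
    im=shot("top",n); out=[]
    for d in masks_of("top","pot"):
        ys,xs=np.nonzero(d["pixels"])
        if im[ys,xs].mean()<70: continue
        v=im[ys,xs].mean(1); k=v>v.max()*.8   # lit top only
        r=cv2.minAreaRect(ray("top",np.c_[xs,ys][k],.062)[:,:2].astype(np.float32)); out.append((round(d["conf"],2),np.round(d["location"]),np.round(r[0],4),np.round(r[1],4),round(r[2],1)))
    return out
def tilt(yaw,th): return R.from_euler("z",yaw,degrees=True)*R.from_euler("x",180,degrees=True)*R.from_euler("y",th,degrees=True)
def go(g,yaw,th,back=0):
    "moves numbers so that the grasp point comes to g, drawn back along the tool"
    T=tilt(yaw,th); return step(np.array(g)+(.019-back)*T.apply([0,0,1]),T)
E
python3 - <<'E'
from h import *
print(pot("t9"))
o=env.get_obs(); print(o["tool_pos"],o["tool_rot"],o["qpos"])
for th in (45,-45): print(th,go([.458,.361,.3],128.7,th))
E
```

```text
[(0.55, array([174., 266.]), array([0.4589, 0.3613]), array([0.0578, 0.056 ]), 36.8)]
[0.45413445 0.14034027 0.2895831 ] [-1.79882088e+02  1.22103216e-03  1.35431985e+02] [-48.87348723  -5.8863548   26.51385039 101.55190308   2.68670298
  83.83400462  22.65775522]
45 (array([0.827, 0.807, 0.013]), array([-0.032,  0.523,  0.074]))
-45 (array([0.694, 0.792, 0.013]), array([ 0.029, -0.523,  0.075]))
```

Call:
apply_moves --pt "0.2 0.2 0 0 0.1 0.01 1" --pt "0.4 0.4 0 -0.01 0.2 0.02 1" --pt "0.6 0.6 0 -0.02 0.3 0.04 1" --pt "0.83 0.81 0 -0.03 0.4 0.06 1" --pt "0.83 0.81 0 -0.03 0.523 0.074 1" --pt "0.83 0.81 0 -0.03 0.523 0.074 1" --pt "0.83 0.81 0 -0.03 0.523 0.074 1" --pt "0.83 0.81 0 -0.03 0.523 0.074 1" --pt "0.83 0.81 0 -0.03 0.523 0.074 1"

```text
time_s: 19.15
tool_pos: [0.4495, 0.3734, 0.2918]
tool_rot: [179.9, -44.9, 128.9]
force: [0.9, 0.3, 1.1]
grip_width: 0.0876
grasp_force: 0.0
```

```bash
python3 - <<'E'
from h import *
print(pot("t10"))
o=env.get_obs(); print(o["tool_pos"],o["tool_rot"],o["qpos"])
print("above",go([.459,.361,.14],127.8,45)); print("grasp",go([.459,.361,.033],127.8,45));print(go([.459,.361,.14],127.8,-45))
E
```

```text
[]
[0.44906236 0.37395405 0.29197594] [179.85927049 -44.95711036 128.9818376 ] [-41.39265814  19.06044028  29.36091005  89.31822278 -48.5356192
  97.23838906  31.28372034]
above (array([-0.595, -0.002,  0.575]), array([-0.008,  0.   ,  0.01 ]))
grasp (array([-0.973, -0.003,  0.954]), array([-0.008,  0.   ,  0.01 ]))
(array([-0.69 , -0.005,  0.48 ]), array([ 1.000e-03, -1.047e+00,  1.400e-02]))
```

Call:
apply_moves --pt "-0.15 0 0.15 -0.008 0 0.01 1" --pt "-0.3 0 0.3 -0.008 0 0.01 1" --pt "-0.45 0 0.44 -0.008 0 0.01 1" --pt "-0.6 0 0.58 -0.008 0 0.01 1" --pt "-0.7 0 0.68 -0.008 0 0.01 1" --pt "-0.8 0 0.78 -0.008 0 0.01 1" --pt "-0.88 0 0.86 -0.008 0 0.01 1" --pt "-0.94 0 0.92 -0.008 0 0.01 1" --pt "-0.97 0 0.95 -0.008 0 0.01 1" --pt "-0.97 0 0.95 -0.008 0 0.01 1" --pt "-0.97 0 0.95 -0.008 0 0.01 1"

```text
time_s: 20.35
tool_pos: [0.4513, 0.372, 0.0201]
tool_rot: [-179.9, -45.0, 127.7]
force: [0.8, -0.4, 0.0]
grip_width: 0.0866
grasp_force: 0.0
```

```bash
python3 - <<'E'
from h import *
shot("scene","s11"); o=env.get_obs(); print(o["tool_pos"],o["tool_rot"],o["qpos"],o["force"])
print("grasp",go([.459,.361,.033],127.8,45))
E
```

```text
[0.45147836 0.37199815 0.02037747] [-179.940873    -44.98509786  127.72915479] [-37.78686368  36.64405535  25.58918761 100.44712906 -56.40122552
  79.81284136  52.14076518] [-0.48642217 -0.23501464 -0.00636977]
grasp (array([-0.002, -0.004,  0.003]), array([-0.   ,  0.   , -0.001]))
```

Call:
apply_moves --pt "0 0 0 0 0 0 0.5" --pt "0 0 0 0 0 0 0.5" --pt "0 0 0 0 0 0 0.5" --pt "0 0 0 0 0 0 0.4" --pt "0 0 0 0 0 0 0.3" --pt "0 0 0 0 0 0 0.2" --pt "0 0 0 0 0 0 0" --grip_force 40

```text
time_s: 21.1
tool_pos: [0.4509, 0.3718, 0.0193]
tool_rot: [-179.8, -45.0, 127.6]
force: [-0.0, 0.6, 1.1]
grip_width: 0.0581
grasp_force: 40.0
```

Call:
apply_moves --pt "0.08 0 -0.08 0 0 0 0" --pt "0.18 0 -0.18 0 0 0 0" --pt "0.28 0 -0.28 0 0 0 0" --pt "0.35 0 -0.35 0 0 0 0" --pt "0.35 0 -0.35 0 0 0 0"

```text
time_s: 21.6
tool_pos: [0.4523, 0.3721, 0.1205]
tool_rot: [179.9, -44.9, 127.9]
force: [0.6, -0.4, -3.7]
grip_width: 0.0578
grasp_force: 40.0
```

Call:
apply_moves --pt "0 0 0 0 -0.08 0 0" --pt "0 0 0 0 -0.17 0 0" --pt "0 0 0 0 -0.26 0 0" --pt "0 0 0 0 -0.35 0 0" --pt "0 0 0 0 -0.44 0 0" --pt "0 0 0 0 -0.53 0 0" --pt "0 0 0 0 -0.62 0 0" --pt "0 0 0 0 -0.71 0 0" --pt "0 0 0 0 -0.8 0 0" --pt "0 0 0 0 -0.89 0 0" --pt "0 0 0 0 -0.98 0 0" --pt "0 0 0 0 -1 0 0" --pt "0 0 0 0 -1 0 0" --pt "0 0 0 0 -1 0 0"

```text
time_s: 23.0
tool_pos: [0.4519, 0.3701, 0.1182]
tool_rot: [-179.8, 40.9, 127.8]
force: [0.6, 0.0, -1.4]
grip_width: 0.0577
grasp_force: 40.0
```

```bash
python3 - <<'E'
from h import *
shot("scene","s12"); o=env.get_obs(); print(o["tool_pos"],o["tool_rot"],o["qpos"],o["force"],o["grip_width"])
print("place",go([.459,.361,.0305],127.7,-45))
E
```

```text
[0.45245763 0.36982476 0.11882344] [-179.8390628    40.87249091  127.6565554 ] [-92.9100256   30.14803525  37.49599747  97.39276162  21.13899379
  74.06082819 -28.16183528] [-0.40486944 -0.38024325 -3.6349722 ] 0.05772865185941939
place (array([0.241, 0.   , 0.465]), array([-0.002, -0.048, -0.   ]))
```

Call:
apply_moves --pt "0.06 0 0.11 0 -0.02 0 0" --pt "0.12 0 0.23 0 -0.04 0 0" --pt "0.17 0 0.33 0 -0.048 0 0" --pt "0.21 0 0.4 0 -0.048 0 0" --pt "0.23 0 0.445 0 -0.048 0 0" --pt "0.241 0 0.465 0 -0.048 0 0" --pt "0.241 0 0.465 0 -0.048 0 0" --pt "0.241 0 0.465 0 -0.048 0 0"

```text
time_s: 23.85
tool_pos: [0.4663, 0.3529, 0.017]
tool_rot: [-179.9, 45.0, 127.8]
force: [0.3, 0.4, -1.5]
grip_width: 0.0578
grasp_force: 40.0
```

```bash
python3 - <<'E'
from h import *
shot("scene","s13"); o=env.get_obs(); print(o["tool_pos"],o["tool_rot"],o["force"],o["grip_width"])
print("place",go([.459,.361,.0305],127.7,-45))
s=cv2.imread("pics/s13.png"); cv2.imwrite("pics/c13.png",cv2.resize(s[130:310,330:530],(667,600)))
E
```

```text
[0.46622131 0.35288948 0.01702117] [-179.90828142   45.00309108  127.84234379] [ 0.99514463  0.66565732 -1.64317213] 0.05748924925452966
place (array([-0.009, -0.004,  0.009]), array([0.   , 0.   , 0.001]))
```

View pics/c13.png

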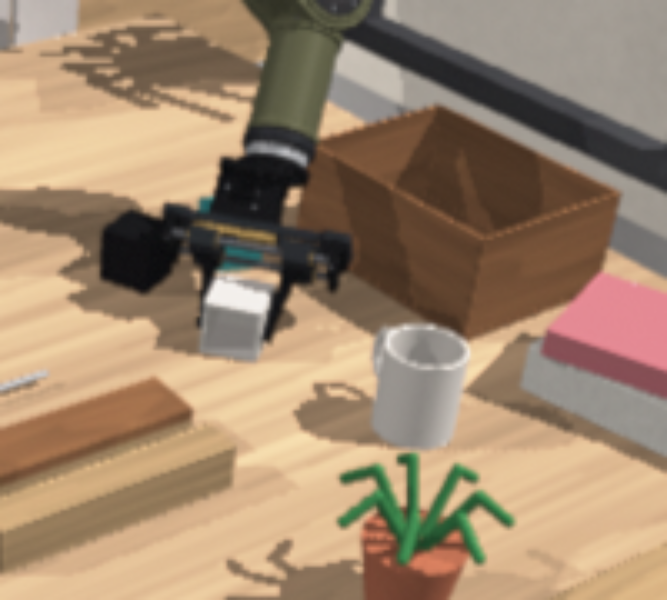

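The pot lies on its side with its mouth facing the scene camera, at crop (235,330). Next I release, rise, and regrasp from the opposite tilt.

Call:
apply_moves --pt "0.006 0 0.006 0 0 0 0" --pt "0.006 0 0.006 0 0 0 0.7" --pt "0.006 0 0.006 0 0 0 0.85" --pt "0.006 0 0.006 0 0 0 1" --pt "0.006 0 0.006 0 0 0 1" --pt "0.006 0 0.006 0 0 0 1" --pt "-0.1 0 -0.1 0 0 0 1" --pt "-0.25 0 -0.25 0 0 0 1" --pt "-0.4 0 -0.4 0 0 0 1" --pt "-0.55 0 -0.55 0 0 0 1" --pt "-0.7 0 -0.7 0 0 0 1" --pt "-0.7 0 -0.7 0 0 0 1"

```text
time_s: 25.1
tool_pos: [0.4685, 0.3542, 0.2199]
tool_rot: [179.5, 44.9, 127.4]
force: [0.5, -0.3, -1.3]
grip_width: 0.0868
grasp_force: 0.0
```

Call:
apply_moves --pt "0 0 0 0 0.1 0 1" --pt "0 0 0 0 0.2 0 1" --pt "0 0 0 0 0.3 0 1" --pt "0 0 0 0 0.4 0 1" --pt "0 0 0 0 0.5 0 1" --pt "0 0 0 0 0.6 0 1" --pt "0 0 0 0 0.7 0 1" --pt "0 0 0 0 0.8 0 1" --pt "0 0 0 0 0.9 0 1" --pt "0 0 0 0 1 0 1" --pt "0 0 0 0 1 0 1" --pt "0 0 0 0 1 0 1" --pt "0 0 0 0 1 0 1"

```text
time_s: 26.4
tool_pos: [0.4651, 0.3546, 0.215]
tool_rot: [-179.9, -40.8, 127.9]
force: [-0.0, 0.3, 0.5]
grip_width: 0.0872
grasp_force: 0.0
```

```bash
python3 - <<'E'
from h import *
for c in("top","scene"):
    im=shot(c,c+"14"); 
    for d in masks_of(c,"pot"):
        ys,xs=np.nonzero(d["pixels"]); print(c,round(d["conf"],2),np.round(d["location"]),len(xs),im[ys,xs].mean(0).round(),ray(c,[d["location"]],.03).round(3))
o=env.get_obs(); print(o["tool_pos"],o["tool_rot"],o["qpos"])
print("grasp",go([.459,.361,.031],127.8,45))
print(proj("scene",[.459,.361,.03]))
E
```

```text
top 0.82 [168. 274.] 221 [124. 117. 106.] [[0.439 0.38  0.03 ]]
top 0.54 [292. 225.] 3505 [98. 68. 39.] [[0.57  0.066 0.03 ]]
scene 0.76 [398. 200.] 423 [ 55. 117. 116.] [[0.318 0.465 0.03 ]]
scene 0.73 [400. 228.] 467 [180. 175. 169.] [[0.473 0.348 0.03 ]]
scene 0.6 [370. 205.] 485 [40. 35. 33.] [[0.296 0.353 0.03 ]]
[0.46497066 0.35458338 0.21538814] [-179.93879146  -40.84605195  127.9441021 ] [-47.63721466  23.31837368  38.42371848  93.45421581 -48.97604539
  92.7682501   37.84305062]
grasp (array([-0.563, -0.003,  0.821]), array([-0.002,  0.048,  0.001]))
[[400.07080066 224.64422546]]
```

Call:
apply_moves --pt "-0.08 0 0.12 0 0.048 0 1" --pt "-0.2 0 0.28 0 0.048 0 1" --pt "-0.3 0 0.43 0 0.048 0 1" --pt "-0.4 0 0.57 0 0.048 0 1" --pt "-0.48 0 0.69 0 0.048 0 1" --pt "-0.53 0 0.77 0 0.048 0 1" --pt "-0.565 0 0.815 0 0.048 0 1" --pt "-0.565 0 0.815 0 0.048 0 1" --pt "-0.565 0 0.815 0 0.048 0 1"

```text
time_s: 27.5
tool_pos: [0.4533, 0.3695, 0.0181]
tool_rot: [-179.9, -45.0, 127.7]
force: [0.6, -0.1, -0.0]
grip_width: 0.087
grasp_force: 0.0
```

```bash
python3 - <<'E'
from h import *
shot("scene","s15"); o=env.get_obs(); print(o["tool_pos"],o["tool_rot"],o["force"])
print("grasp",go([.460,.3597,.031],127.8,45))
E
```

```text
[0.45363771 0.36944183 0.0184688 ] [-179.96359547  -44.97153544  127.73501199] [ 0.86596828  0.23762543 -0.00856362]
grasp (array([ 0.003, -0.005,  0.01 ]), array([ 0.   ,  0.   , -0.001]))
```

Call:
apply_moves --pt "0 0 0 0 0 0 0.5" --pt "0 0 0 0 0 0 0.5" --pt "0 0 0 0 0 0 0.5" --pt "0 0 0 0 0 0 0.4" --pt "0 0 0 0 0 0 0.3" --pt "0 0 0 0 0 0 0.2" --pt "0 0 0 0 0 0 0" --pt "0.08 0 -0.08 0 0 0 0" --pt "0.18 0 -0.18 0 0 0 0" --pt "0.28 0 -0.28 0 0 0 0" --pt "0.35 0 -0.35 0 0 0 0" --pt "0.35 0 -0.35 0 0 0 0"

```text
time_s: 28.75
tool_pos: [0.4542, 0.3697, 0.1184]
tool_rot: [179.9, -44.9, 127.9]
force: [-0.1, 0.7, -2.5]
grip_width: 0.058
grasp_force: 40.0
```

Call:
apply_moves --pt "0 0 0 0 -0.08 0 0" --pt "0 0 0 0 -0.17 0 0" --pt "0 0 0 0 -0.26 0 0" --pt "0 0 0 0 -0.35 0 0" --pt "0 0 0 0 -0.44 0 0" --pt "0 0 0 0 -0.53 0 0" --pt "0 0 0 0 -0.62 0 0" --pt "0 0 0 0 -0.71 0 0" --pt "0 0 0 0 -0.8 0 0" --pt "0 0 0 0 -0.89 0 0" --pt "0 0 0 0 -0.98 0 0" --pt "0 0 0 0 -1 0 0" --pt "0 0 0 0 -1 0 0" --pt "0 0 0 0 -1 0 0"

```text
time_s: 30.15
tool_pos: [0.4537, 0.3676, 0.1162]
tool_rot: [-179.8, 40.9, 127.8]
force: [0.6, 0.0, -2.0]
grip_width: 0.0577
grasp_force: 40.0
```

```bash
python3 - <<'E'
from h import *
shot("scene","s16"); o=env.get_obs(); print(o["tool_pos"],o["tool_rot"],o["qpos"],o["force"],o["grip_width"])
print("place",go([.459,.361,.034],127.7,-45))
E
```

```text
[0.45425263 0.36730713 0.11680624] [-179.84083644   40.8527008   127.64825033] [-101.88270126   34.92712062   50.79111747   97.97491869   13.26570197
   71.49879282  -21.79423236] [-0.11801867 -0.79499646 -1.6885774 ] 0.057986757607289
place (array([0.234, 0.001, 0.434]), array([-0.002, -0.048, -0.   ]))
```

Call:
apply_moves --pt "0.06 0 0.11 0 -0.02 0 0" --pt "0.12 0 0.22 0 -0.04 0 0" --pt "0.17 0 0.31 0 -0.048 0 0" --pt "0.2 0 0.37 0 -0.048 0 0" --pt "0.22 0 0.41 0 -0.048 0 0" --pt "0.234 0 0.434 0 -0.048 0 0" --pt "0.234 0 0.434 0 -0.048 0 0" --pt "0.234 0 0.434 0 -0.048 0 0" --pt "0.234 0 0.434 0 -0.048 0 0"

```text
time_s: 31.1
tool_pos: [0.4666, 0.3515, 0.0219]
tool_rot: [-179.8, 45.1, 127.8]
force: [-3.4, -1.5, 5.4]
grip_width: 0.0575
grasp_force: 40.0
```

Call:
apply_moves --pt "0.004 0 0.004 0 0 0 0" --pt "0.008 0 0.008 0 0 0 0" --pt "0.008 0 0.008 0 0 0 0"

```text
time_s: 31.4
tool_pos: [0.4666, 0.3515, 0.0218]
tool_rot: [-179.8, 45.3, 127.8]
force: [-9.2, -2.2, 19.9]
grip_width: 0.0575
grasp_force: 40.0
```

```bash
python3 - <<'E'
from h import *
shot("scene","s17"); o=env.get_obs(); print(o["tool_pos"],o["tool_rot"],o["force"],o["grip_width"])
s=cv2.imread("pics/s17.png"); cv2.imwrite("pics/c17.png",cv2.resize(s[180:260,350:450],(800,600)[:2],interpolation=cv2.INTER_CUBIC))
E
```

```text
[0.46657292 0.35151763 0.021853  ] [-179.80456657   45.25135748  127.74758948] [-9.22309335 -1.53711763 19.41032188] 0.05782061197246884
```

Call:
apply_moves --pt "-0.01 0 -0.01 0 0 0 0" --pt "-0.01 0 -0.01 0 0 0 0" --pt "-0.01 0 -0.01 0 0 0 0.7" --pt "-0.01 0 -0.01 0 0 0 0.85" --pt "-0.01 0 -0.01 0 0 0 1" --pt "-0.01 0 -0.01 0 0 0 1" --pt "-0.01 0 -0.01 0 0 0 1" --pt "-0.1 0 -0.1 0 0 0 1" --pt "-0.25 0 -0.25 0 0 0 1" --pt "-0.4 0 -0.4 0 0 0 1" --pt "-0.55 0 -0.55 0 0 0 1" --pt "-0.7 0 -0.7 0 0 0 1" --pt "-0.8 0 -0.8 0 0 0 1" --pt "-0.8 0 -0.8 0 0 0 1"

```text
time_s: 32.85
tool_pos: [0.4679, 0.3536, 0.2478]
tool_rot: [179.7, 44.9, 127.5]
force: [0.5, 0.6, -1.0]
grip_width: 0.0872
grasp_force: 0.0
```

Call:
apply_moves --pt "0 0 0 0 0.1 0 1" --pt "0 0 0 0 0.2 0 1" --pt "0 0 0 0 0.3 0 1" --pt "0 0 0 0 0.4 0 1" --pt "0 0 0 0 0.5 0 1" --pt "0 0 0 0 0.525 0 1" --pt "0 0 0 0 0.525 0 1" --pt "0 0 0 0 0.525 0 1"

```text
time_s: 33.65
tool_pos: [0.4654, 0.353, 0.2429]
tool_rot: [-179.7, -0.0, 127.8]
force: [-0.4, 0.8, 0.6]
grip_width: 0.0871
grasp_force: 0.0
```

```bash
python3 - <<'E'
from h import *
shot("scene","s18"); o=env.get_obs(); print(o["tool_pos"],o["tool_rot"],o["qpos"],o["force"],o["grip_width"])
im=shot("top","t18")
for c in("catch1","pot"):
  for d in masks_of("top",c):
    ys,xs=np.nonzero(d["pixels"]); r=cv2.minAreaRect(ray("top",np.c_[xs,ys],.014)[:,:2].astype(np.float32)); print(c,round(d["conf"],2),np.round(d["location"]),len(xs),np.round(r[0],3),np.round(r[1],3),round(r[2],1))
d=[d for d in masks_of("scene","pot")]
for e in d:
    ys,xs=np.nonzero(e["pixels"]); print(round(e["conf"],2),e["location"],xs.min(),xs.max(),ys.min(),ys.max())
a=.458+np.array([-1,1])*0
T=R.from_euler("z",37.8,degrees=True)
print(proj("scene",T.apply([[sx*.029,sy*.029,z] for z in(0,.062) for sx in(-1,1) for sy in(-1,1)])+[.459,.361,0]).round(1).tolist())
s=cv2.imread("pics/s18.png"); t=cv2.convertScaleAbs(cv2.imread("pics/t18.png"),alpha=1.5)
cv2.imwrite("pics/c18.png",np.hstack([cv2.resize(s[190:260,360:440],(400,350),interpolation=cv2.INTER_CUBIC),cv2.resize(t[190:240,325:382],(400,350),interpolation=cv2.INTER_CUBIC)]))
E
```

```text
[0.4648855  0.35385469 0.242797  ] [-1.79738885e+02  1.23842167e-03  1.27893185e+02] [-85.05721537  13.74240533  53.44793119  92.52154653 -11.15891864
  79.65137914   7.56437918] [ 0.46893012  0.6929812  -1.2482435 ] 0.08735799169303883
catch1 0.64 [379. 211.] 82 [ 0.609 -0.159] [0.017 0.037] 10.5
catch1 0.42 [360. 215.] 105 [ 0.6  -0.12] [0.02 0.04] 10.5
pot 0.87 [177. 332.] 750 [0.3   0.358] [0.064 0.076] 23.7
pot 0.64 [180. 263.] 363 [0.465 0.35 ] [0.084 0.053] 5.6
pot 0.58 [144. 315.] 60 [0.328 0.434] [0.023 0.018] 3.6
0.78 [402.1, 226.1] 390 412 212 236
0.66 [374.0, 202.7] 359 382 193 217
0.65 [399.0, 198.0] 389 409 189 211
[[388.8, 234.8], [393.0, 226.4], [405.8, 238.3], [409.6, 229.6], [390.3, 218.9], [394.5, 210.8], [407.7, 222.3], [411.5, 213.9]]
```

View pics/c18.png

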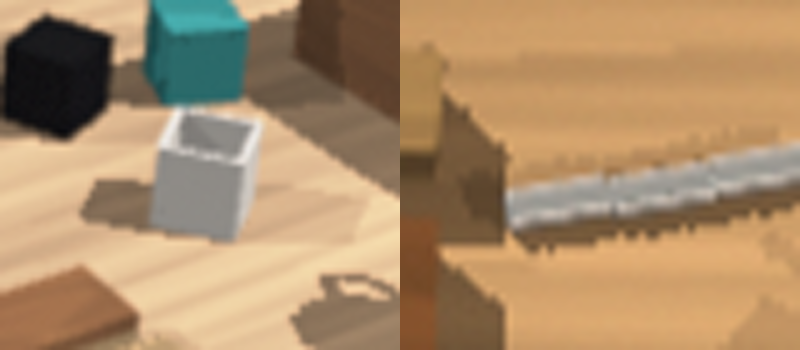

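The pot stands mouth-up at left crop (205,170), upright and where predicted. The catches lie end to end from right crop (508,208) to beyond (800,160), with joints near x of 612 and 715.

```bash
cat >> h.py <<'E'
def strip(n=None,win=(330,420,195,235),z=.014):
    "grey pixels of the catches on the deck: contours as rectangles in the world"
    im=shot("top",n); hsv=cv2.cvtColor(im,cv2.COLOR_RGB2HSV); a,b,c,d=win
    m=np.zeros(im.shape[:2],np.uint8); m[c:d,a:b]=((hsv[c:d,a:b,1]<75)&(hsv[c:d,a:b,2]>75))
    for q in cv2.findContours(m,cv2.RETR_EXTERNAL,cv2.CHAIN_APPROX_NONE)[0]:
        if cv2.contourArea(q)<25: continue
        r=cv2.minAreaRect(ray("top",q[:,0],z)[:,:2].astype(np.float32)); b=cv2.boxPoints(r); e=[b[1]-b[0],b[2]-b[1]]; i=int(np.linalg.norm(e[1])>np.linalg.norm(e[0])); L=e[i]
        if L[1]>0: L=-L
        print("c",np.round(r[0],4),"size",np.round(r[1],4),"dir",round(float(np.degrees(np.arctan2(L[1],L[0]))),1),"px",cv2.boundingRect(q))
    return m
E
python3 - <<'E'
from h import *
m=strip("t19"); ys,xs=np.nonzero(m); P=ray("top",np.c_[xs,ys],.014)[:,:2]
for lo in np.arange(-.20,-.05,.0133):
    k=(P[:,1]>=lo)&(P[:,1]<lo+.0133)
    if k.any(): print(round(lo+.0067,4),k.sum(),P[k,0].mean().round(4),P[k,0].min().round(4),P[k,0].max().round(4))
E
```

```text
c [ 0.5999 -0.1196] size [0.0173 0.1202] dir -79.8 px (340, 210, 45, 13)
-0.18 12 0.6105 0.6043 0.618
-0.1667 27 0.6093 0.6014 0.6179
-0.1534 27 0.6064 0.5984 0.615
-0.1401 30 0.604 0.5955 0.612
-0.1268 30 0.6005 0.5925 0.6091
-0.1135 30 0.5981 0.5896 0.6061
-0.1002 29 0.5961 0.5894 0.6032
-0.0869 30 0.595 0.5865 0.603
-0.0736 30 0.5926 0.5836 0.6
-0.0603 17 0.5907 0.5835 0.5971
```

Call:
apply_moves --pt "-0.15 -0.06 0 0 0 0 1" --pt "-0.35 -0.14 0 0 0 0 1" --pt "-0.55 -0.22 0 0 0 0 1" --pt "-0.75 -0.3 0 0 0 0 1" --pt "-0.82 -0.335 0 0 0 0 1" --pt "-0.82 -0.335 0 0 0 0 1"

```text
time_s: 34.55
tool_pos: [0.5142, 0.1796, 0.2442]
tool_rot: [-179.9, -0.1, 127.5]
force: [-0.1, 1.0, -0.1]
grip_width: 0.0873
grasp_force: 0.0
```

Call:
apply_moves --pt "-0.15 -0.06 0 0 0 0 1" --pt "-0.35 -0.14 0 0 0 0 1" --pt "-0.55 -0.22 0 0 0 0 1" --pt "-0.75 -0.3 0 0 0 0 1" --pt "-0.82 -0.335 0 0 0 0 1" --pt "-0.82 -0.335 0 0 0 0 1"

```text
time_s: 35.15
tool_pos: [0.5615, 0.0108, 0.2438]
tool_rot: [-179.8, 0.0, 127.6]
force: [-0.1, -0.8, -0.4]
grip_width: 0.0873
grasp_force: 0.0
```

Call:
apply_moves --pt "-0.15 -0.06 0 0 0 0.05 1" --pt "-0.35 -0.14 0.1 0 0 0.13 1" --pt "-0.55 -0.22 0.2 0 0 0.22 1" --pt "-0.75 -0.3 0.3 0 0 0.3 1" --pt "-0.82 -0.335 0.4 0 0 0.322 1" --pt "-0.82 -0.335 0.4 0 0 0.322 1" --pt "-0.82 -0.335 0.4 0 0 0.322 1" --pt "-0.82 -0.335 0.4 0 0 0.322 1"

```text
time_s: 35.95
tool_pos: [0.6097, -0.1557, 0.1645]
tool_rot: [-179.9, -0.0, 100.4]
force: [-0.1, -0.4, 0.1]
grip_width: 0.0871
grasp_force: 0.0
```

```bash
python3 - <<'E'
from h import *
strip("t20")
o=env.get_obs(); print(o["tool_pos"],o["tool_rot"],o["qpos"])
print(step([.6095,-.159,.003],R.from_euler("xyz",[180,0,100.2],degrees=True)))
for d in masks_of("scene","catch1"):
    ys,xs=np.nonzero(d["pixels"]); print(round(d["conf"],2),np.round(d["location"]),len(xs),ray("scene",[d["location"]],.01).round(3))
E
```

```text
[ 0.60966299 -0.15608645  0.16480935] [-1.79932449e+02 -3.15412734e-02  1.00375423e+02] [-35.44060525  29.34610349  63.97013661  92.33006183 -27.03189184
  75.57393299  42.95412753]
(array([-0.015, -0.002,  0.809]), array([-0.001, -0.   ,  0.002]))
0.5 [296. 301.] 71 [[ 0.603 -0.116  0.01 ]]
0.49 [308. 298.] 50 [[ 0.607 -0.08   0.01 ]]
```

Call:
apply_moves --pt "-0.01 0 0.12 0 0 0 1" --pt "-0.015 0 0.25 0 0 0 1" --pt "-0.015 0 0.38 0 0 0 1" --pt "-0.015 0 0.42 0 0 0 1"

```text
time_s: 36.45
tool_pos: [0.6078, -0.1601, 0.0782]
tool_rot: [-179.7, -0.1, 100.2]
force: [-0.2, 0.4, -0.8]
grip_width: 0.0871
grasp_force: 0.0
```

```bash
python3 - <<'E'
from h import *
o=env.get_obs(); print(o["tool_pos"],o["tool_rot"],o["qpos"])
print(step([.6095,-.159,.003],R.from_euler("xyz",[180,0,100.2],degrees=True)))
E
```

```text
[ 0.60775768 -0.16005445  0.07815008] [-1.79701276e+02 -9.32165394e-02  1.00221861e+02] [-32.35481342  34.0177776   59.95464354  97.15124119 -31.42528795
  67.8715594   46.08656623]
(array([0.003, 0.011, 0.376]), array([-0.003, -0.001,  0.   ]))
```

Call:
apply_moves --pt "0 0.005 0.15 0 0 0 1" --pt "0 0.01 0.27 0 0 0 1" --pt "0 0.01 0.34 0 0 0 1" --pt "0 0.01 0.375 0 0 0 1" --pt "0 0.01 0.375 0 0 0 1" --pt "0 0.01 0.375 0 0 0 0.5" --pt "0 0.01 0.375 0 0 0 0.3" --pt "0 0.01 0.375 0 0 0 0" --pt "0 0.01 0.375 0 0 0 0" --pt "0 0.01 0.375 0 0 0 0" --pt "0 0.01 0.375 0 0 0 0" --pt "0 0.01 0.375 0 0 0 0" --pt "0 0.01 0.375 0 0 0 0" --pt "0 0.01 0.375 0 0 0 0" --pt "0 0.01 0.375 0 0 0 0" --grip_force 20

```text
time_s: 37.95
tool_pos: [0.6103, -0.1621, 0.0049]
tool_rot: [-179.8, 0.0, 100.1]
force: [-0.4, 0.2, -0.3]
grip_width: 0.0148
grasp_force: 0.4
```

Call:
apply_moves --pt "0 0 0 0 0 0 0" --pt "0 0 0 0 0 0 0" --pt "0 0 0 0 0 0 0" --pt "0 0 -0.1 0 0 0 0" --pt "0 0 -0.25 0 0 0 0" --pt "0 0 -0.4 0 0 0 0" --pt "0 0 -0.55 0 0 0 0" --pt "0 0 -0.7 0 0 0 0" --pt "0 0 -0.7 0 0 0 0"

```text
time_s: 38.85
tool_pos: [0.6133, -0.1637, 0.1509]
tool_rot: [179.7, 0.2, 100.1]
force: [-0.0, -0.6, 0.0]
grip_width: 0.0148
grasp_force: 20.0
```

```bash
python3 - <<'E'
from h import *
o=env.get_obs(); print(o["tool_pos"],o["tool_rot"],o["qpos"],o["grip_width"],o["grasp_force"])
strip("t21")
print(pot())
print(step([.459,.361,.15],R.from_euler("xyz",[180,0,100.2],degrees=True)))
E
```

```text
[ 0.61329051 -0.16370259  0.15094189] [179.71352305   0.2049877  100.06045631] [-34.23721272  30.3891542   63.32712541  92.82655957 -28.04642248
  74.02604846  43.77103351] 0.014782814634749643 19.996409118175507
[(0.68, array([173., 267.]), array([0.4585, 0.3613]), array([0.0577, 0.0577]), 37.8), (0.36, array([273., 283.]), array([0.4218, 0.1057]), array([0.0025, 0.0871]), 0.7)]
(array([ 2.706, -0.288, -0.023]), array([-0.002,  0.   , -0.001]))
```

Call:
apply_moves --pt "0.15 -0.02 -0.05 0 0 0 0" --pt "0.35 -0.05 -0.1 0 0 0 0" --pt "0.55 -0.07 -0.1 0 0 0 0" --pt "0.75 -0.1 -0.1 0 0 0 0" --pt "0.9 -0.12 -0.1 0 0 0 0" --pt "0.9 -0.12 -0.1 0 0 0 0"

```text
time_s: 39.6
tool_pos: [0.5538, 0.0174, 0.1634]
tool_rot: [-179.7, -0.2, 100.6]
force: [0.3, 0.3, -0.7]
grip_width: 0.0147
grasp_force: 20.0
```

Call:
apply_moves --pt "0.15 -0.02 0 0 0 0 0" --pt "0.35 -0.05 0 0 0 0 0" --pt "0.55 -0.07 0 0 0 0 0" --pt "0.75 -0.1 0 0 0 0 0" --pt "0.9 -0.12 0 0 0 0 0" --pt "0.9 -0.12 0 0 0 0 0"

```text
time_s: 40.2
tool_pos: [0.4982, 0.1889, 0.1639]
tool_rot: [-179.7, -0.0, 100.5]
force: [0.3, -0.2, -0.2]
grip_width: 0.0146
grasp_force: 20.0
```

Call:
apply_moves --pt "0.15 -0.02 0 0 0 -0.05 0" --pt "0.35 -0.05 0 0 0 -0.12 0" --pt "0.55 -0.07 0 0 0 -0.2 0" --pt "0.75 -0.1 0 0 0 -0.27 0" --pt "0.9 -0.12 0 0 0 -0.322 0" --pt "0.9 -0.12 0 0 0 -0.322 0" --pt "0.9 -0.12 0 0 0 -0.322 0" --pt "0.9 -0.12 0 0 0 -0.322 0"

```text
time_s: 41.0
tool_pos: [0.4465, 0.3546, 0.1645]
tool_rot: [-179.8, 0.0, 127.5]
force: [0.8, -0.6, 0.8]
grip_width: 0.0149
grasp_force: 20.0
```

```bash
python3 - <<'E'
from h import *
strip("t22")
o=env.get_obs(); print(o["tool_pos"],o["tool_rot"],o["qpos"],o["grip_width"],o["grasp_force"])
print(step([.4506,.3552,.067],R.from_euler("xyz",[180,0,127.8],degrees=True)))
E
```

```text
c [ 0.595  -0.0973] size [0.0173 0.0794] dir -83.3 px (339, 214, 30, 9)
[0.44641565 0.35471198 0.16466356] [-1.79800703e+02 -4.86971896e-03  1.27544759e+02] [-89.14218841  16.08530663  56.48554004 100.62915333 -14.12581068
  71.07537751   8.5401367 ] 0.014985733154076421 19.996294677257538
(array([-0.011,  0.02 ,  0.488]), array([-0.002, -0.   , -0.003]))
```

Call:
apply_moves --pt "-0.01 0.02 0.13 0 0 0 0" --pt "-0.01 0.02 0.26 0 0 0 0" --pt "-0.01 0.02 0.38 0 0 0 0" --pt "-0.01 0.02 0.46 0 0 0 0" --pt "-0.01 0.02 0.495 0 0 0 0" --pt "-0.01 0.02 0.495 0 0 0 0" --pt "-0.01 0.02 0.495 0 0 0 0" --pt "-0.01 0.02 0.495 0 0 0 0.3" --pt "-0.01 0.02 0.495 0 0 0 0.5" --pt "-0.01 0.02 0.495 0 0 0 0.5" --pt "-0.01 0.02 0.495 0 0 0 0.5" --pt "-0.01 0.02 0.3 0 0 0 0.6" --pt "-0.01 0.02 0.1 0 0 0 0.8" --pt "-0.01 0.02 -0.1 0 0 0 1" --pt "-0.01 0.02 -0.2 0 0 0 1"

```text
time_s: 42.55
tool_pos: [0.4512, 0.3586, 0.2085]
tool_rot: [179.9, -0.1, 127.7]
force: [-0.3, 0.1, 0.3]
grip_width: 0.0676
grasp_force: 0.0
```

Call:
apply_moves --pt "-0.15 -0.06 0 0 0 0 1" --pt "-0.35 -0.14 0 0 0 0 1" --pt "-0.55 -0.22 0 0 0 0 1" --pt "-0.75 -0.3 0 0 0 0 1" --pt "-0.82 -0.335 0 0 0 0 1" --pt "-0.82 -0.335 0 0 0 0 1"

```text
time_s: 43.15
tool_pos: [0.498, 0.1844, 0.2052]
tool_rot: [-179.9, -0.1, 127.5]
force: [0.3, -0.1, 0.1]
grip_width: 0.0871
grasp_force: 0.0
```

```bash
python3 - <<'E'
from h import *
strip("t23"); print(pot())
strip(None,(150,205,235,300),.02)
for c in("scene","top"):
    shot(c,c+"23b")
    for d in masks_of(c,"catch1"): print(c,round(d["conf"],2),np.round(d["location"]),d["pixels"].sum())
o=env.get_obs(); print(o["tool_pos"],o["tool_rot"],o["qpos"],o["grip_width"])
t=cv2.convertScaleAbs(cv2.imread("pics/top23b.png"),alpha=1.5); s=cv2.imread("pics/scene23b.png")
cv2.imwrite("pics/c23.png",np.hstack([cv2.resize(s[190:260,360:440],(400,350),interpolation=cv2.INTER_CUBIC),cv2.resize(t[235:305,140:220],(400,350),interpolation=cv2.INTER_CUBIC)]))
print(step([.5995,-.118,.1],R.from_euler("xyz",[180,0,98],degrees=True)))
E
```

```text
c [ 0.595  -0.0973] size [0.0173 0.0794] dir -83.3 px (339, 214, 30, 9)
[(0.63, array([169., 266.]), array([0.4554, 0.3654]), array([0.0575, 0.0464]), 37.7)]
c [0.4566 0.3778] size [0.0649 0.0451] dir -142.4 px (157, 253, 19, 29)
scene 0.59 [307. 296.] 93
top 0.51 [346. 218.] 70
[0.4968987  0.18856847 0.20473295] [-1.79811630e+02 -2.47643126e-02  1.27897548e+02] [-82.37273022   7.0099362   63.63949957 102.98728445  -6.48696137
  74.17177795  20.78973065] 0.08699349916421165
(array([-1.525, -0.535,  0.525]), array([-0.002,  0.   ,  0.348]))
```

Call:
apply_moves --pt "0 0 0 0 0 0.08 1" --pt "0 0 0 0 0 0.17 1" --pt "0 0 0 0 0 0.26 1" --pt "0 0 0 0 0 0.348 1" --pt "0 0 0 0 0 0.348 1" --pt "0 0 0 0 0 0.348 1"

```text
time_s: 44.15
tool_pos: [0.4971, 0.1877, 0.2048]
tool_rot: [-179.8, 0.1, 98.1]
force: [-0.7, 0.4, -0.5]
grip_width: 0.087
grasp_force: 0.0
```

```bash
python3 - <<'E'
from h import *
o=env.get_obs(); print(o["tool_pos"],o["tool_rot"],o["qpos"])
print(step([.5995,-.118,.1],R.from_euler("xyz",[180,0,97.5],degrees=True)))
E
```

```text
[0.49710688 0.18771751 0.2048246 ] [-1.79825656e+02  5.61548917e-02  9.80833066e+01] [-84.51715297   7.53906662  66.35748957 103.03377105  -7.14929403
  74.22836533  -8.28518471]
(array([-1.585,  0.294,  0.525]), array([-0.002,  0.001,  0.007]))
```

Call:
apply_moves --pt "0 0.15 0.1 0 0 0 1" --pt "-0.1 0.264 0.2 0 0 0 1" --pt "-0.25 0.264 0.225 0 0 0 1" --pt "-0.4 0.264 0.225 0 0 0 1"

```text
time_s: 44.55
tool_pos: [0.5601, 0.1143, 0.1581]
tool_rot: [-179.7, 0.2, 98.1]
force: [0.5, -1.1, -0.4]
grip_width: 0.0872
grasp_force: 0.0
```

```bash
python3 - <<'E'
from h import *
o=env.get_obs(); print(o["tool_pos"],o["tool_rot"],o["qpos"])
print(step([.5995,-.118,.1],R.from_euler("xyz",[180,0,97.5],degrees=True)))
E
```

```text
[0.56010275 0.11433009 0.15806277] [-179.68333025    0.21187238   98.08742376] [-67.39713716  19.9599033   64.25658994 100.87738305 -18.6817111
  71.43287646   9.77332974]
(array([-1.177,  0.033,  0.294]), array([-0.004,  0.002,  0.007]))
```

Call:
apply_moves --pt "-0.15 0.01 0.05 0 0 0 1" --pt "-0.35 0.02 0.1 0 0 0 1" --pt "-0.55 0.02 0.15 0 0 0 1" --pt "-0.75 0.03 0.2 0 0 0 1" --pt "-0.95 0.03 0.2 0 0 0.007 1" --pt "-1 0.03 0.2 0 0 0.007 1" --pt "-1 0.03 0.2 0 0 0.007 1" --pt "-1 0.03 0.2 0 0 0.007 1"

```text
time_s: 45.35
tool_pos: [0.5937, -0.0806, 0.1197]
tool_rot: [-179.8, -0.0, 97.4]
force: [0.2, 0.5, -0.4]
grip_width: 0.0871
grasp_force: 0.0
```

```bash
python3 - <<'E'
from h import *
shot("top"); o=env.get_obs(); print(o["tool_pos"],o["tool_rot"],o["qpos"])
print(step([.5995,-.118,.003],R.from_euler("xyz",[180,0,97.0],degrees=True)))
E
```

```text
[ 0.59381291 -0.07974228  0.11967962] [-1.79820706e+02 -3.33571348e-02  9.74625699e+01] [-43.09848672  26.50665248  61.30886137  99.46024051 -24.7224422
  69.16521025  32.29140497]
(array([-0.194,  0.005,  0.583]), array([-0.002, -0.   ,  0.005]))
```

Call:
apply_moves --pt "-0.1 0.005 0.05 0 0 0.005 1" --pt "-0.19 0.005 0.15 0 0 0.005 1" --pt "-0.19 0.005 0.3 0 0 0.005 1" --pt "-0.19 0.005 0.42 0 0 0.005 1" --pt "-0.19 0.005 0.52 0 0 0.005 1" --pt "-0.19 0.005 0.58 0 0 0.005 1" --pt "-0.19 0.005 0.58 0 0 0.005 1" --pt "-0.19 0.005 0.58 0 0 0.005 0.5" --pt "-0.19 0.005 0.58 0 0 0.005 0.3" --pt "-0.19 0.005 0.58 0 0 0.005 0" --pt "-0.19 0.005 0.58 0 0 0.005 0" --pt "-0.19 0.005 0.58 0 0 0.005 0" --pt "-0.19 0.005 0.58 0 0 0.005 0" --pt "-0.19 0.005 0.58 0 0 0.005 0" --pt "-0.19 0.005 0.58 0 0 0.005 0" --pt "-0.19 0.005 0.58 0 0 0.005 0" --pt "-0.19 0.005 0.58 0 0 0.005 0" --pt "-0.19 0.005 0.58 0 0 0.005 0" --grip_force 20

```text
time_s: 47.2
tool_pos: [0.599, -0.1198, 0.0039]
tool_rot: [-179.8, 0.0, 96.8]
force: [-0.5, -0.4, -0.1]
grip_width: 0.0149
grasp_force: 20.0
```

Call:
apply_moves --pt "0 0 0 0 0 0 0" --pt "0 0 -0.1 0 0 0 0" --pt "0 0 -0.25 0 0 0 0" --pt "0 0 -0.4 0 0 0 0" --pt "0 0 -0.55 0 0 0 0" --pt "0 0 -0.65 0 0 0 0" --pt "0 0 -0.65 0 0 0 0"

```text
time_s: 47.9
tool_pos: [0.6012, -0.1204, 0.1369]
tool_rot: [179.9, 0.1, 96.8]
force: [0.1, -0.8, -0.9]
grip_width: 0.0147
grasp_force: 20.0
```

```bash
python3 - <<'E'
from h import *
shot("top"); o=env.get_obs(); print(o["tool_pos"],o["tool_rot"],o["qpos"],o["grip_width"],o["grasp_force"])
print(pot())
print(step([.4664,.3674,.14],R.from_euler("xyz",[180,0,127.8],degrees=True)))
E
```

```text
[ 0.60017877 -0.11982529  0.13498882] [-1.79976183e+02  4.88860424e-02  9.68368372e+01] [-38.65187377  27.26456092  61.44026378  96.84358258 -25.10676768
  71.12452978  35.32387941] 0.014385605791574442 19.973756074905396
[(0.78, array([173., 266.]), array([0.4583, 0.3612]), array([0.0581, 0.0578]), 37.7), (0.41, array([272., 282.]), array([0.4205, 0.1107]), array([0.005 , 0.0671]), 0.7)]
(array([ 2.495, -0.368, -0.034]), array([-0.003, -0.001, -0.36 ]))
```

Call:
apply_moves --pt "0.15 -0.02 0 0 0 -0.06 0" --pt "0.35 -0.05 0 0 0 -0.14 0" --pt "0.55 -0.08 0 0 0 -0.22 0" --pt "0.75 -0.11 0 0 0 -0.3 0" --pt "0.83 -0.123 0 0 0 -0.36 0" --pt "0.83 -0.123 0 0 0 -0.36 0" --pt "0.83 -0.123 0 0 0 -0.36 0"

```text
time_s: 48.75
tool_pos: [0.5547, 0.0416, 0.133]
tool_rot: [-179.7, -0.0, 127.7]
force: [0.4, -0.8, -0.2]
grip_width: 0.015
grasp_force: 20.0
```

Call:
apply_moves --pt "0.15 0.06 0 0 0 0 0" --pt "0.35 0.14 0 0 0 0 0" --pt "0.55 0.23 0 0 0 0 0" --pt "0.72 0.3 0 0 0 0 0" --pt "0.78 0.32 0 0 0 0 0" --pt "0.78 0.32 0 0 0 0 0"

```text
time_s: 49.35
tool_pos: [0.5101, 0.2051, 0.1333]
tool_rot: [-179.8, -0.0, 127.8]
force: [1.0, -1.2, 0.7]
grip_width: 0.0149
grasp_force: 20.0
```

Call:
apply_moves --pt "0.15 0.06 0 0 0 0 0" --pt "0.35 0.14 0 0 0 0 0" --pt "0.55 0.23 0 0 0 0 0" --pt "0.72 0.3 0 0 0 0 0" --pt "0.78 0.32 0 0 0 0 0" --pt "0.78 0.32 0 0 0 0 0" --pt "0.78 0.32 0 0 0 0 0"

```text
time_s: 50.05
tool_pos: [0.4673, 0.3637, 0.1337]
tool_rot: [-179.8, 0.1, 127.5]
force: [1.5, -1.0, -0.3]
grip_width: 0.0149
grasp_force: 20.0
```

```bash
python3 - <<'E'
from h import *
strip("t25")
o=env.get_obs(); print(o["tool_pos"],o["tool_rot"],o["qpos"],o["grip_width"],o["grasp_force"])
print(step([.4664,.3674,.067],R.from_euler("xyz",[180,0,127.8],degrees=True)))
E
```

```text
c [ 0.5918 -0.0771] size [0.0163 0.0376] dir -89.1 px (339, 216, 15, 7)
[0.46727995 0.36357534 0.13382837] [-1.79810367e+02  4.45565201e-02  1.27477593e+02] [-81.34077331  19.7427796   49.54769036  99.42403474 -15.98181283
  68.44328077  10.02011489] 0.01475096681414305 19.97356653213501
(array([0.018, 0.009, 0.334]), array([-0.002,  0.001, -0.004]))
```

Call:
apply_moves --pt "0.018 0.01 0.1 0 0 -0.004 0" --pt "0.018 0.01 0.2 0 0 -0.004 0" --pt "0.018 0.01 0.29 0 0 -0.004 0" --pt "0.018 0.01 0.335 0 0 -0.004 0" --pt "0.018 0.01 0.335 0 0 -0.004 0" --pt "0.018 0.01 0.335 0 0 -0.004 0" --pt "0.018 0.01 0.335 0 0 -0.004 0.3" --pt "0.018 0.01 0.335 0 0 -0.004 0.5" --pt "0.018 0.01 0.335 0 0 -0.004 0.5" --pt "0.018 0.01 0.335 0 0 -0.004 0.5" --pt "0.018 0.01 0.15 0 0 -0.004 0.6" --pt "0.018 0.01 0 0 0 -0.004 0.8" --pt "0.018 0.01 -0.1 0 0 -0.004 1" --pt "0.018 0.01 -0.1 0 0 -0.004 1"

```text
time_s: 51.5
tool_pos: [0.4666, 0.3726, 0.157]
tool_rot: [179.8, -0.1, 128.1]
force: [0.4, -1.0, 0.4]
grip_width: 0.0676
grasp_force: 0.0
```

Call:
apply_moves --pt "-0.15 -0.06 0 0 0 0 1" --pt "-0.35 -0.14 0 0 0 0 1" --pt "-0.55 -0.23 0 0 0 0 1" --pt "-0.72 -0.3 0 0 0 0 1" --pt "-0.78 -0.32 0 0 0 0 1" --pt "-0.78 -0.32 0 0 0 0 1"

```text
time_s: 52.1
tool_pos: [0.511, 0.207, 0.1533]
tool_rot: [-179.8, -0.1, 127.9]
force: [-0.4, 0.7, 0.1]
grip_width: 0.0868
grasp_force: 0.0
```

Call:
apply_moves --pt "-0.15 -0.06 0 0 0 0 1" --pt "-0.35 -0.14 0 0 0 0 1" --pt "-0.55 -0.23 0 0 0 0 1" --pt "-0.72 -0.3 0 0 0 0 1" --pt "-0.78 -0.32 0 0 0 0 1" --pt "-0.78 -0.32 0 0 0 0 1"

```text
time_s: 52.7
tool_pos: [0.5569, 0.0468, 0.1535]
tool_rot: [-179.8, -0.0, 128.0]
force: [0.4, -0.5, 0.3]
grip_width: 0.0869
grasp_force: 0.0
```

```bash
python3 - <<'E'
from h import *
strip("t26"); print(pot()); shot("scene","s26")
o=env.get_obs(); print(o["tool_pos"],o["tool_rot"],o["qpos"],o["grip_width"])
print(step([.594,-.0775,.1],R.from_euler("xyz",[180,0,91],degrees=True)))
for c in("scene","top"):
    for d in masks_of(c,"catch1"): print(c,round(d["conf"],2),np.round(d["location"]),d["pixels"].sum())
t=cv2.convertScaleAbs(cv2.imread("pics/t26.png"),alpha=1.5); s=cv2.imread("pics/s26.png")
cv2.imwrite("pics/c26.png",np.hstack([cv2.resize(s[190:260,360:440],(400,350),interpolation=cv2.INTER_CUBIC),cv2.resize(t[235:305,140:220],(400,350),interpolation=cv2.INTER_CUBIC)]))
E
```

```text
c [ 0.5918 -0.0771] size [0.0163 0.0376] dir -89.1 px (339, 216, 15, 7)
[(0.74, array([172., 266.]), array([0.4585, 0.3612]), array([0.0576, 0.0575]), 37.7)]
[0.55623944 0.05011826 0.15340823] [-1.79819551e+02 -1.13792090e-01  1.28361377e+02] [-58.26392612  15.42577459  58.55547815 103.01510167 -13.99102449
  69.58231902  42.72709849] 0.08714918002070916
(array([-0.618, -0.247,  0.267]), array([-0.002, -0.001,  0.435]))
scene 0.66 [306. 296.] 66
```

Call:
apply_moves --pt "-0.15 -0.06 0 0 0 0.08 1" --pt "-0.35 -0.14 0.05 0 0 0.17 1" --pt "-0.5 -0.2 0.1 0 0 0.26 1" --pt "-0.618 -0.247 0.15 0 0 0.35 1" --pt "-0.618 -0.247 0.2 0 0 0.435 1" --pt "-0.618 -0.247 0.2 0 0 0.435 1" --pt "-0.618 -0.247 0.2 0 0 0.435 1" --pt "-0.618 -0.247 0.2 0 0 0.435 1"

```text
time_s: 53.8
tool_pos: [0.5944, -0.0793, 0.1144]
tool_rot: [-179.9, 0.0, 91.0]
force: [0.4, 0.0, 0.0]
grip_width: 0.087
grasp_force: 0.0
```

```bash
python3 - <<'E'
from h import *
shot("top"); o=env.get_obs(); print(o["tool_pos"],o["tool_rot"],o["qpos"])
print(step([.594,-.0775,.003],R.from_euler("xyz",[180,0,91],degrees=True)))
E
```

```text
[ 0.59438043 -0.07954296  0.11448063] [-1.79891499e+02  1.30991182e-02  9.09400111e+01] [-44.32933013  28.10217355  63.42040695  99.7795873  -26.74722418
  69.1414956   27.26917683]
(array([ 0.01 , -0.001,  0.557]), array([-0.001,  0.   , -0.001]))
```

Call:
apply_moves --pt "0.005 0 0.12 0 0 0 1" --pt "0.005 0 0.25 0 0 0 1" --pt "0.005 0 0.38 0 0 0 1" --pt "0.005 0 0.49 0 0 0 1" --pt "0.005 0 0.555 0 0 0 1" --pt "0.005 0 0.555 0 0 0 1" --pt "0.005 0 0.555 0 0 0 0.5" --pt "0.005 0 0.555 0 0 0 0.3" --pt "0.005 0 0.555 0 0 0 0" --pt "0.005 0 0.555 0 0 0 0" --pt "0.005 0 0.555 0 0 0 0" --pt "0.005 0 0.555 0 0 0 0" --pt "0.005 0 0.555 0 0 0 0" --pt "0.005 0 0.555 0 0 0 0" --pt "0.005 0 0.555 0 0 0 0" --pt "0.005 0 0.555 0 0 0 0" --pt "0.005 0 0.555 0 0 0 0" --pt "0.005 0 0.555 0 0 0 0" --grip_force 20

```text
time_s: 55.65
tool_pos: [0.5936, -0.0801, 0.0029]
tool_rot: [-179.8, 0.1, 90.7]
force: [-0.0, -0.7, -1.0]
grip_width: 0.0146
grasp_force: 20.0
```

Call:
apply_moves --pt "0 0 0 0 0 0 0" --pt "0 0 -0.1 0 0 0 0" --pt "0 0 -0.25 0 0 0 0" --pt "0 0 -0.4 0 0 0 0" --pt "0 0 -0.55 0 0 0 0" --pt "0 0 -0.65 0 0 0 0" --pt "0 0 -0.65 0 0 0 0"

```text
time_s: 56.35
tool_pos: [0.5959, -0.0805, 0.1358]
tool_rot: [179.9, 0.1, 90.7]
force: [0.8, -0.5, -0.8]
grip_width: 0.0149
grasp_force: 20.0
```

```bash
python3 - <<'E'
from h import *
shot("top"); o=env.get_obs(); print(o["tool_pos"],o["tool_rot"],o["qpos"],o["grip_width"],o["grasp_force"])
print(pot())
print(step([.4585,.3612,.14],R.from_euler("xyz",[180,0,127.8],degrees=True)))
E
```

```text
[ 0.59473925 -0.07995582  0.13393134] [-1.79977415e+02  3.87394252e-02  9.07388104e+01] [-45.13123865  26.94792261  64.43057438  98.67812002 -25.59259119
  70.86439234  26.31053711] 0.01475624013112729 19.996604025363922
[(0.71, array([172., 268.]), array([0.4579, 0.361 ]), array([0.0563, 0.0577]), 38.5), (0.18, array([178., 258.]), array([0.4747, 0.3467]), array([0.0126, 0.0104]), 46.4)]
(array([ 2.212, -0.646, -0.039]), array([-0.003, -0.   , -0.431]))
```

Call:
apply_moves --pt "0.15 -0.04 0 0 0 -0.08 0" --pt "0.3 -0.09 0 0 0 -0.17 0" --pt "0.5 -0.15 0 0 0 -0.26 0" --pt "0.68 -0.2 0 0 0 -0.35 0" --pt "0.74 -0.218 0 0 0 -0.431 0" --pt "0.74 -0.218 0 0 0 -0.431 0" --pt "0.74 -0.218 0 0 0 -0.431 0"

```text
time_s: 57.2
tool_pos: [0.548, 0.0667, 0.1321]
tool_rot: [-179.7, -0.0, 127.6]
force: [0.0, -0.3, -1.1]
grip_width: 0.0146
grasp_force: 20.0
```

Call:
apply_moves --pt "0.15 0.05 0 0 0 0 0" --pt "0.35 0.13 0 0 0 0 0" --pt "0.55 0.2 0 0 0 0 0" --pt "0.68 0.25 0 0 0 0 0" --pt "0.72 0.27 0 0 0 0 0" --pt "0.72 0.27 0 0 0 0 0"

```text
time_s: 57.8
tool_pos: [0.5033, 0.2139, 0.1324]
tool_rot: [-179.8, 0.0, 127.7]
force: [-0.2, 0.5, -0.7]
grip_width: 0.0147
grasp_force: 20.0
```

Call:
apply_moves --pt "0.15 0.05 0 0 0 0 0" --pt "0.35 0.13 0 0 0 0 0" --pt "0.55 0.2 0 0 0 0 0" --pt "0.68 0.25 0 0 0 0 0" --pt "0.72 0.27 0 0 0 0 0" --pt "0.72 0.27 0 0 0 0 0" --pt "0.72 0.27 0 0 0 0 0"

```text
time_s: 58.5
tool_pos: [0.4594, 0.358, 0.1328]
tool_rot: [-179.8, 0.1, 127.5]
force: [0.7, -1.4, -0.6]
grip_width: 0.0147
grasp_force: 20.0
```

```bash
python3 - <<'E'
from h import *
strip("t27")
o=env.get_obs(); print(o["tool_pos"],o["tool_rot"],o["qpos"],o["grip_width"],o["grasp_force"])
print(step([.4583,.3612,.069],R.from_euler("xyz",[180,0,127.8],degrees=True)))
E
```

```text
[0.45927068 0.35803195 0.13288019] [-1.79817378e+02  2.65359679e-02  1.27488005e+02] [-84.22322783  19.14682856  52.44477281 100.92860372 -16.22860001
  68.12639437  10.36065418] 0.014941686079874603 19.996528029441833
(array([0.016, 0.007, 0.319]), array([-0.002,  0.   , -0.004]))
```

Now I drop the third catch, rise and move aside, then check the pot, the gap and the rod in one picture.

Call:
apply_moves --pt "0.016 0.007 0.1 0 0 -0.004 0" --pt "0.016 0.007 0.2 0 0 -0.004 0" --pt "0.016 0.007 0.28 0 0 -0.004 0" --pt "0.016 0.007 0.32 0 0 -0.004 0" --pt "0.016 0.007 0.32 0 0 -0.004 0" --pt "0.016 0.007 0.32 0 0 -0.004 0" --pt "0.016 0.007 0.32 0 0 -0.004 0.3" --pt "0.016 0.007 0.32 0 0 -0.004 0.5" --pt "0.016 0.007 0.32 0 0 -0.004 0.5" --pt "0.016 0.007 0.32 0 0 -0.004 0.5" --pt "0.016 0.007 0.15 0 0 -0.004 0.6" --pt "0.016 0.007 0 0 0 -0.004 0.8" --pt "0.016 0.007 -0.25 0 0 -0.004 1" --pt "0.016 0.007 -0.5 0 0 -0.004 1" --pt "0.016 0.007 -0.6 0 0 -0.004 1"

```text
time_s: 60.05
tool_pos: [0.4589, 0.3657, 0.258]
tool_rot: [179.8, -0.1, 128.1]
force: [1.0, 0.0, -0.3]
grip_width: 0.0756
grasp_force: 0.0
```

Call:
apply_moves --pt "-0.1 0.1 0 0 0 0 1" --pt "-0.3 0.3 0 0 0 0 1" --pt "-0.5 0.4 0 0 0 0 1" --pt "-0.7 0.4 0 0 0 0 1" --pt "-0.9 0.4 0 0 0 0 1" --pt "-0.9 0.4 0 0 0 0 1" --pt "-0.9 0.4 0 0 0 0 1"

```text
time_s: 60.75
tool_pos: [0.6317, 0.2709, 0.2524]
tool_rot: [-179.8, -0.0, 127.9]
force: [-0.6, 0.4, 0.2]
grip_width: 0.0871
grasp_force: 0.0
```

```bash
python3 - <<'E'
from h import *
print(pot("t28")); shot("scene","s28")
o=env.get_obs(); print(o["tool_pos"],o["qpos"],o["grip_width"])
for c in("scene","top"):
    for d in masks_of(c,"catch1"): print(c,round(d["conf"],2),np.round(d["location"]),d["pixels"].sum())
t=cv2.convertScaleAbs(cv2.imread("pics/t28.png"),alpha=1.5); s=cv2.imread("pics/s28.png")
f=lambda im,w,h:cv2.resize(im,(w,h),interpolation=cv2.INTER_CUBIC)
cv2.imwrite("pics/c28.png",np.vstack([np.hstack([f(s[190:260,360:440],400,300),f(t[235:305,140:220],400,300)]),np.hstack([f(s[210:330,130:290],400,300),f(t[170:310,220:410],400,300)])]))
E
```

```text
[(0.62, array([185., 266.]), array([0.467 , 0.3363]), array([0.0516, 0.0193]), 11.9)]
[0.63003781 0.27479829 0.25226993] [-61.28747231  29.79071046  53.41127568  75.88280847 -23.61483887
  85.86662763  28.33913305] 0.08716407870941532
top 0.56 [418. 281.] 1281
top 0.47 [183. 263.] 58
```

View pics/c28.png

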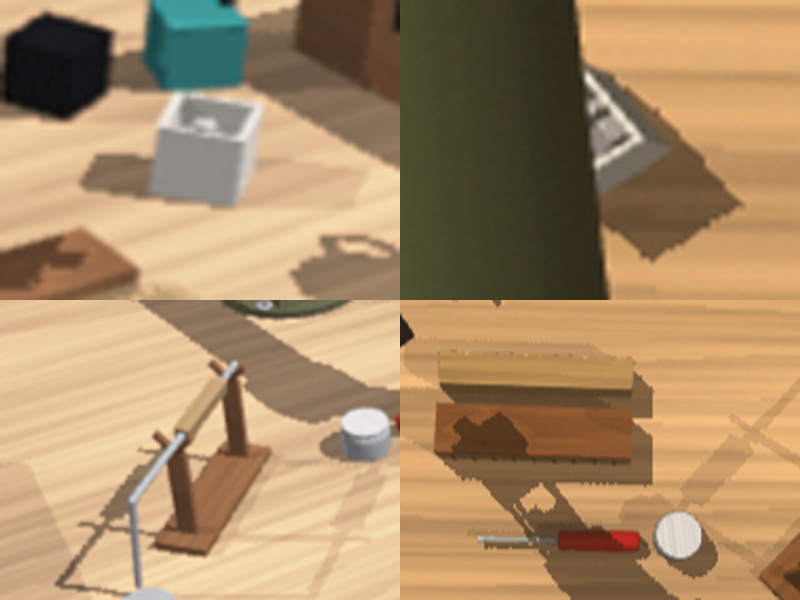

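The picture shows the pot upright with the catches inside and below the rim (205,125). The gap and the deck beyond it are empty, the rod hangs in both forks with its leg down, and the tin and screwdriver are in place.

```bash
python3 -c "
from cell import env
print(env.sign_off())"
```

```text
the job is handed in; nothing more can be done
None
```

I raked all three catches out of the gap with the rod, hung the rod back in its forks leg down, set the white pot mouth-up with the catches inside, and handed the job in at about 61 s; the judging result was not reported back.

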